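# Hold the winder's belt tensioner back for a new belt

## Robot

A 6-joint arm with a two-finger parallel gripper is mounted at the origin on a cart in front of the work surface, level with it; the furniture and walls round the work are solid. World frame = base frame: x ahead of the robot, y to its left, z up, the work surface at z = 0. Lengths are in m, angles in rad, forces in N, time in s.
With the tool pointing down it reaches from about 0.35 to 0.875 m from the base axis. Payload 15.5 kg.
Tool frame: the origin (TCP) lies on the centre line of the jaws, within the pads' length; the fingertips stand 25 mm ahead of it and the grasp point (between the pads) lies 6 mm ahead of it (nose_length is the distance from the TCP to the fingertips, in m); z points along the fingers, y is the direction in which the jaws open and shut (so a half turn about z gives the same grasp; the last joint's range is limited). The gripper opens to 85 mm and grips with 20 to 120 N. Pads are 22 mm wide; open, the fingers measure 114 mm over their backs; the gripper's body (76 mm by 85 mm) begins 54 mm behind the grasp point. The pads swing forward as they close: fully open they stand 13 mm farther back than shut.
Start: joints at [1.107, 0.494, 1.345, -0, 1.302, -0.096], TCP at [0.225, 0.583, 0.223] pointing down, gripper open.
Joint ranges: [-2.91, 2.91], [-0.82, 2.16], [0.22, 2.67], [-1.22, 4.37], [0.12, 2.79], [-3.08, 3.08]. Speed limits (rad/s): [1.89, 1.89, 2.57, 3.01, 3.01, 3.01].

## Interface

Orientations are given as a rotation vector (axis times angle).
In Python, from workcell import get_obs, camera, get_calibration, hand_in, nose_length gives the robot as it stands.
- The arm moves only by the shell command python3 -m crank 'ROWS' [OPENING] [FORCE]. ROWS is JSON, a list of rows, each an object of numbers: "dx", "dy", "dz": the shift along the tool's x, y, z as a fraction of full scale; "ax", "ay", "az": the turn, a rotation vector about the tool's x, y, z as a fraction of full scale. In form: [{"dx": .., "dy": .., "dz": .., "ax": .., "ay": .., "az": ..}, ...]. A call has 1 to 10 rows; each row shifts and turns the commanded pose from where the row before left it, along the tool's axes as they then stand; what a row does not reach is not made up. Full scale, the value 1, is 8 cm for a shift and 45 degrees for a turn. A row lasts 1/12 s, in which the tool goes at most 41.7 mm and 7.16 degrees, less where a joint would pass 70% of its speed; a pose out of reach is approached as far as the arm can. A call with a number of a shift or a turn outside -1 to 1 is refused whole. A call with a gripper value outside its range is refused whole. OPENING is the closure, from -1 (fully open) to 1 (shut), set as the call begins (- or left out, the last holds). The fingers move at their own pace and stop on an object; FORCE is the grip in N (left out, the last holds). Time passes only in rows, so rows that do not move let the fingers close. It gives the time, the measured TCP pose, the force and the opening at its end, in the units of the state.
- get_obs(): the state, without advancing time (a new reading comes with each control period).
- camera(name): name is "scene" or "top" or "wrist"; returns (picture, depth): 400x640x3 uint8, red, green, blue; 400x640 float32, m along the optical axis (not along the pixel's ray), 0 where there is no reading.
- get_calibration(name): a dict with "fx", "fy", "cx", "cy" (pixels), "view" (4x4, takes a point from world to camera coordinates); the wrist camera has in their place "hand_eye" (4x4, takes a point from camera to tool coordinates, whose origin is the TCP and whose axes are the flange's). Camera axes: x right, y up, looking along -z (the intrinsics and any distortion apply to the point x, -y, -z); pixel columns grow to the right and rows downward; lengths in m; the calibration is good to about 2 mm. A picture is of the moment at which its call begins: read the wrist's pose just before it. get_calibration takes no time and is no camera call.
- hand_in(): hands the job in, once; it reports no verdict.
The state is a dict: "clock": time; "qpos": joint angles; "dq": joint speeds; "effort": joint torques, N m; "position": TCP position; "tcp_rot": TCP orientation; "ft_force": force on the tool from outside, world axes, zero at the start; "ft_torque": the same for the moment, N m; "width": finger opening in m.
Only numpy, scipy, OpenCV 4.12 (cv2) and the standard library are available. Lean on these libraries where they do the work, as an engineer would, in place of code of your own. Each camera call takes 0.05 s, during which the arm holds its last target.

## Task

The bench coil winder needs a new drive belt, and I need both hands to slip it on. Put the blade of the wooden-handled screwdriver into the notch under the front edge of the winder's dark blue-green drive hood, lever the hood up with it, swing the hood right back on its hinge until it lies open by itself, and lay the screwdriver down on the bench, clear of the winder. Then take the belt tension arm by its red knob, wind it away from you against its spring until it is hard against its stop pin, and finish while still holding it there with the gripper, without letting go; leave the white spool, the dropper bottle and the nippers where they are.

Things in the scene. Friction and masses are not known exactly. Their poses are not given: they have to be found in the camera images.
- winder: Grey bench coil winder, fixed; base pan 170 (x) x 340 (y) x 36 mm. Origin: centre of its underside; x points from its front to its back (away from the robot within 0.25 rad), y to its left, z up. Right part (y under -35 mm): winding deck 70 mm high, with a coil former (99 mm) and at the back a guide rod (111 mm). Left part (y -32 to 169 mm): belt drive on a plate 36 mm high, under the hood.
- hood (a joint): Dark blue-green sheet hood, 168 (x) x 201 (y) x 42 mm, open below, walls 3 mm, 0.4 kg, shut at 36.5 to 78.5 mm height. Level hinge along its back lower edge with a lift spring. Rad: 0 shut, grows as its front edge swings up and back, 1.85 fully back at its stop. Lifting the front edge takes about 1 N. Let go below about 0.5 rad it falls shut; beyond about 0.85 its spring swings it right back.
- hood_notch (a point): Middle of the pry notch in the hood's front wall, at its outer face; moves with the hood. When shut the notch is a slot 26 mm wide (y) from 36 to 48.5 mm above the bench, this point 42.5 mm above it; a steel lip over it stands out 5.5 mm. Behind it the space is free for 30 mm. Axes those of the hood (when shut, of the winder).
- hood_hinge (a point): On the hood's hinge line, middle of its length, 36.5 mm above the bench, 168 mm behind the notch. Axes as the winder's; the hinge runs along y.
- tension_arm (a joint): Belt tension arm under the hood: flat steel arm, 16 mm wide, top 43 mm above the bench, on an upright pivot, with an idler pulley (radius 12, top 61 mm) 50 mm and a red knob 90 mm from the pivot. Rad: 0 at rest on its spring, grows as the knob swings away from the robot (clockwise from above), 0.75 hard against the stop pin. Spring at the knob: 2.4 N at rest, 7 N at the stop; let go, it springs back.
- tension_knob (a point): Axis of the arm's red knob, 62 mm above the bench; moves with the arm. Knob round, upright, 14 mm thick from 57 to 70 mm height, top 75.5 mm, 9 mm neck below it down to the arm. In the winder's x, y it starts 47 mm in front and 77 mm left of the pivot and ends 18 mm behind and 88 mm left of it. Within 35 mm round it only the idler pulley, and two stop pins under 47 mm, stand above 43 mm.
- tension_pivot (a point): On the upright pivot axis of the tension arm, 50 mm above the bench; boss 24 mm across, top 59 mm. In the winder's frame at x 15, y 5 mm; motor pulley (radius 15, top 58 mm) at x -10, y 145 mm.
- screwdriver: Wooden-handled flat screwdriver, loose, lying on the bench in front of the winder's right end, 135 mm long, 80 g: handle 24 mm thick and 71 mm long, brass ferrule, then 55 mm of steel blade, 5.6 mm thick, flattened over its last 12 mm to 6.6 x 2.8 mm (flat side up). Origin: middle of its length, on its underside (12 mm below its axis). Its x axis points to the blade's tip, z up.
- driver_tip (a point): Tip of the screwdriver's blade, on its axis.
- driver_grip (a point): Point on the axis of the screwdriver's handle, 90 mm behind the tip, 12 mm above the bench as it lies: a good place to grasp across the handle.
- spool: White spool, 55 mm across, 28 mm high, lying flat on the bench to the right of the winder. Origin: centre of its underside. Loose; to be left alone.
- bottle: Brown dropper bottle with a black top, 33 mm across, 102 mm high, standing to the left of the winder. Origin: centre of its underside, z along its axis. Loose; to be left alone.
- nippers: Blue-handled nippers, 138 x 92 x 11 mm, lying on the bench in front of the winder's left end. Origin: centre of the underside. Loose; to be left alone.
Things that resemble listed ones, but are neither listed nor needed, are in the scene too. Leave any orange or pink look-alike of the screwdriver alone.

How it is judged:
By the outcome, as a careful person would: the job done as asked, in the order asked, and still so for the second after the job is handed in, while the arm keeps its last pose, push and grip.
It also fails if it takes over 58 s, if anything falls off the work surface, if the arm or the gripper's body presses on something with over 40 N, if the wrist force passes 120 N, or if a joint passes its speed limit or range.

## Working session

There is one attempt and no reset: what is moved stays moved. The work goes in short steps, Python scripts to look and compute and a shell command to move; the robot and the scene stay as the last step left them, time stands still between calls to the robot, and variables do not carry over. Pictures are saved under pics/ and viewed, and the job is handed in when it is done.

```bash
mkdir -p pics; ls
cat > h.py <<'E'
import numpy as np, cv2
from workcell import get_obs, camera, get_calibration, nose_length
from scipy.spatial.transform import Rotation as R
def snap(n,f):
    o=get_obs(); im,d=camera(n); cv2.imwrite(f'pics/{f}.png',im[:,:,::-1]); np.savez(f'pics/{f}.npz',im=im,d=d,p=o['position'],r=o['tcp_rot']); return im,d
def camT(n,o=None):
    c=get_calibration(n)
    if 'view' in c: return c,np.linalg.inv(np.array(c['view']))
    T=np.eye(4);T[:3,:3]=R.from_rotvec(o['r']).as_matrix();T[:3,3]=o['p']
    return c,T@np.array(c['hand_eye'])
def load(f): return np.load(f'pics/{f}.npz')
def dirs(c,px):
    px=np.array(px,float).reshape(-1,2)
    K=np.array([[c['fx'],0,c['cx']],[0,c['fy'],c['cy']],[0,0,1]])
    dist=np.array(c.get('dist',c.get('distortion',np.zeros(5))),float)
    u=cv2.undistortPoints(px[:,None],K,dist)[:,0]
    return np.c_[u[:,0],-u[:,1],-np.ones(len(u))]
def onplane(n,f,px,z):
    c,T=camT(n,load(f)); d=dirs(c,px)@T[:3,:3].T; o=T[:3,3]
    return o+d*((z-o[2])/d[:,2])[:,None]
def bydepth(n,f,px):
    L=load(f);c,T=camT(n,L);px=np.array(px).reshape(-1,2); dd=L['d'][px[:,1].astype(int),px[:,0].astype(int)]
    return (dirs(c,px)*dd[:,None])@T[:3,:3].T+T[:3,3]
E
python3 - <<'E'
from h import *
print(get_obs(),nose_length)
for n in ['scene','top','wrist']:
    snap(n,n+'0'); print(get_calibration(n))
E
```

```text
pics
{'clock': 0.0, 'qpos': array([ 1.10648487e+00,  4.94187922e-01,  1.34613028e+00,  2.09435643e-05,
        1.30250173e+00, -9.54895344e-02]), 'dq': array([-0.00152   ,  0.00119743,  0.00082573, -0.00074725, -0.00057416,
        0.00039366]), 'effort': array([ 3.72425027e-03, -8.82169318e+01, -3.83874571e+01, -7.86625719e-05,
        1.00132608e-02, -4.54316584e-08]), 'position': array([0.22514105, 0.58264428, 0.2221976 ]), 'tcp_rot': array([-5.76008791e-01, -3.08797066e+00,  1.84379580e-03]), 'ft_force': array([ 0.28384503, -0.22519607,  0.04599791]), 'ft_torque': array([ 0.03946697, -0.0135485 ,  0.00673195]), 'width': 0.08554933657734926} 0.025
{'fx': 386.15096165598027, 'fy': 386.15096165598027, 'cx': 319.6498218133639, 'cy': 198.76571232974928, 'view': array([[ 0.60918979, -0.79278277,  0.01957779, -0.31957196],
       [ 0.58092654,  0.46292848,  0.66949352, -0.33209561],
       [-0.53982604, -0.39647536,  0.74255985, -0.73799841],
       [ 0.        ,  0.        ,  0.        ,  1.        ]])}
{'fx': 396.20208885004826, 'fy': 396.20208885004826, 'cx': 319.84806498050006, 'cy': 208.12051071564085, 'view': array([[-0.01559407, -0.99982873, -0.00996695,  0.00887008],
       [ 0.99538853, -0.01646687,  0.09450137, -0.52677212],
       [-0.09464931, -0.00844732,  0.99547484, -1.00334061],
       [ 0.        ,  0.        ,  0.        ,  1.        ]])}
{'fx': 317.3893330473705, 'fy': 317.3893330473705, 'cx': 319.80467799773766, 'cy': 198.6102795584382, 'hand_eye': array([[-6.54731457e-04,  9.58565022e-01,  2.84873075e-01,
         7.39026857e-02],
       [ 9.99999616e-01,  7.93739658e-04, -3.72516314e-04,
         9.77780258e-04],
       [-5.83196167e-04,  2.84872722e-01, -9.58565174e-01,
        -1.50199295e-01],
       [ 0.00000000e+00,  0.00000000e+00,  0.00000000e+00,
         1.00000000e+00]])}
```

View pics/scene0.png

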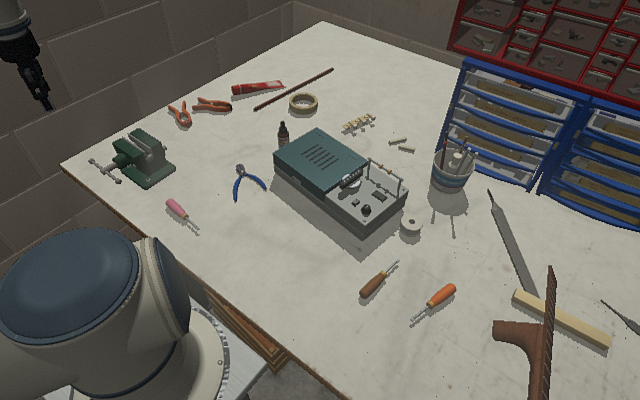

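View pics/top0.png

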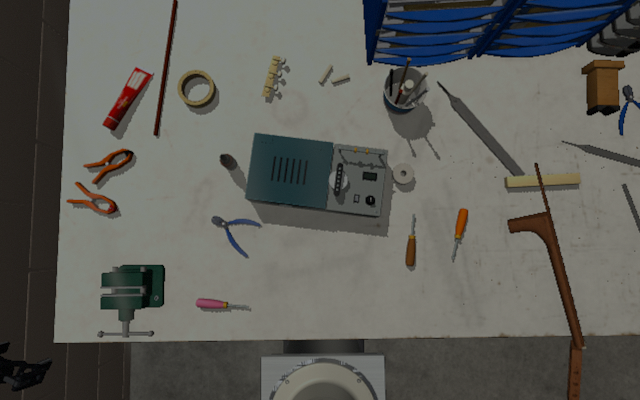

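View pics/wrist0.png

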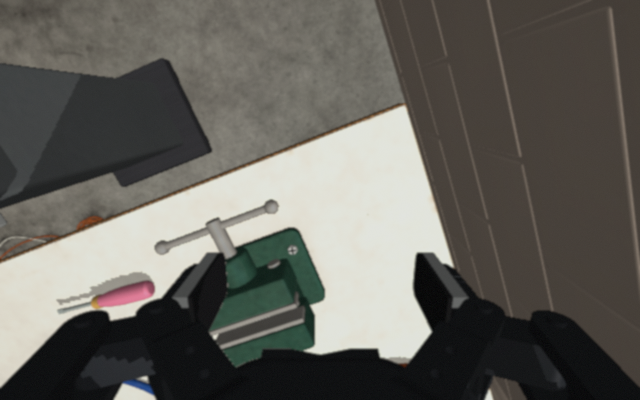

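Candidates in the top view are the brown driver at (411,243), an orange one at (460,235) and a pink one at (222,305). The brown one fits: wooden handle, in front of the winder's right end. I'll confirm with a crop.

Run:
```python
from h import *
im=load('top0')['im'][:,:,::-1]
cv2.imwrite('pics/c1.png',np.hstack([cv2.resize(im[200:280,380:480],(500,400),interpolation=2)]))
cv2.imwrite('pics/c2.png',cv2.resize(im[120:250,235:400],(792,624))[:600])
ims=load('scene0')['im'][:,:,::-1]
cv2.imwrite('pics/c3.png',cv2.resize(ims[120:310,250:430],(568,600)))
```

```text
(no output)
```

View pics/c1.png

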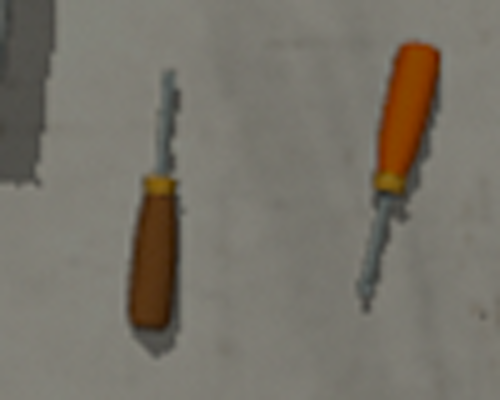

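View pics/c2.png

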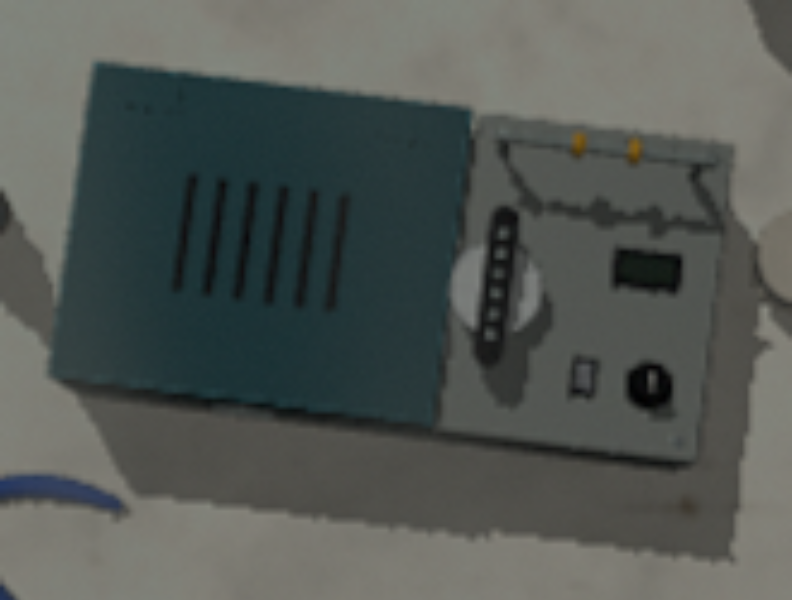

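View pics/c3.png

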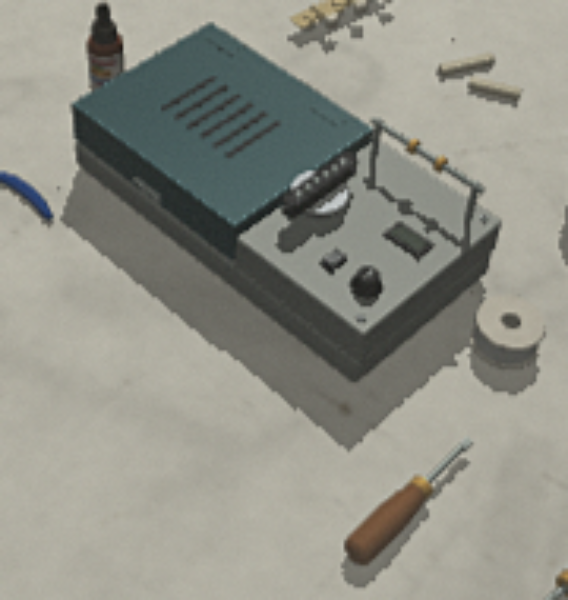

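The crop confirms the brown driver, handle end about (410,265) and tip about (413.5,214). The notch lip is visible in the scene view at about (296,180). Next, measuring.

Run:
```python
from h import *
im=load('top0')['im']
hsv=cv2.cvtColor(im,cv2.COLOR_RGB2HSV)
m=cv2.inRange(hsv,(80,70,20),(105,255,255)); m[:120]=0;m[225:]=0;m[:,:240]=0;m[:,345:]=0
cs=max(cv2.findContours(m,0,1)[0],key=cv2.contourArea)
ap=cv2.approxPolyDP(cs,4,True)[:,0]; print(ap.tolist())
P=onplane('top','top0',ap,.0785); print(P.round(4).tolist())
r=cv2.minAreaRect((onplane('top','top0',cs[:,0],.0785)[:,:2]*1000).astype(np.float32)); print(r)
# driver
mb=cv2.inRange(hsv,(0,90,40),(16,255,255)); mb[:225]=0;mb[275:]=0;mb[:,:395]=0;mb[:,425:]=0
ys,xs=np.nonzero(mb); print(len(xs),xs.min(),xs.max(),ys.min(),ys.max(),hsv[245,411])
Q=onplane('top','top0',np.c_[xs,ys],.012)[:,:2]
print(cv2.minAreaRect((Q*1000).astype(np.float32)), Q.mean(0))
print('tip',onplane('top','top0',[[413.7,214.5]],.012), 'butt',onplane('top','top0',[[409.8,265.5]],.012),'ferrule',onplane('top','top0',[[411.8,237]],.012))
print('notch scene px', )
for px in [(296,179),(291,175),(301,184)]:
  print(bydepth('scene','scene0',[px]))
# others
for nm,px in dict(spool=(403,174),bottle=(228,161),nip=(222,222)).items(): print(nm,bydepth('top','top0',[px]))
```

```text
[[255, 133], [251, 162], [259, 199], [324, 208], [332, 143]]
[[0.7138, 0.1597, 0.0785], [0.64, 0.1697, 0.0785], [0.5469, 0.1498, 0.0785], [0.5219, -0.0103, 0.0785], [0.6846, -0.0329, 0.0785]]
((617.2881469726562, 74.50298309326172), (198.30291748046875, 167.53489685058594), 81.6829833984375)
211 406 414 239 265 [ 15 198  85]
((409.996337890625, -231.65365600585938), (20.700973510742188, 67.43907928466797), 87.82286071777344) [ 0.40874553 -0.23245238]
tip [[ 0.50724132 -0.24492449  0.012     ]] butt [[ 0.37514463 -0.22984134  0.012     ]] ferrule [[ 0.44857961 -0.23775936  0.012     ]]
notch scene px
[[0.5335328  0.08714041 0.05102303]]
[[0.53945808 0.10969186 0.04746988]]
[[0.53556626 0.07192192 0.04018051]]
spool [[ 6.17177566e-01 -2.23185553e-01  2.24413241e-04]]
bottle [[0.64494915 0.22865511 0.07224205]]
nip [[0.49579537 0.25832058 0.01086917]]
```

```bash
python3 -m crank '[{"dx":-0.4,"az":-0.108},{"dx":-0.4,"az":-0.108},{"dx":-0.4,"az":-0.108},{"dx":-0.35,"dy":-0.3},{"dx":-0.35,"dy":-0.3},{"dx":-0.35,"dy":-0.3},{"dx":-0.2,"dy":-0.4},{"dx":-0.2,"dy":-0.4},{"dx":-0.1,"dy":-0.4},{"dx":-0.1,"dy":-0.4}]' -1; python3 -m crank '[{"dx":-0.06,"dy":-0.4},{"dx":-0.06,"dy":-0.4},{"dx":-0.06,"dy":-0.4},{"dx":-0.06,"dy":-0.4},{"dx":-0.06,"dy":-0.4},{"dx":-0.06,"dy":-0.4},{"dx":-0.06,"dy":-0.4},{"dx":-0.06,"dy":-0.4},{"dx":-0.06,"dy":-0.4},{"dx":-0.06,"dy":-0.4}]'
```

```text
invalid input at $[0]: expected keys dx, dy, dz, ax, ay, az
invalid input at $[0]: expected keys dx, dy, dz, ax, ay, az
```

```bash
python3 -m crank '[{"dx":-0.4,"dy":0,"dz":0,"ax":0,"ay":0,"az":-0.108},{"dx":-0.4,"dy":0,"dz":0,"ax":0,"ay":0,"az":-0.108},{"dx":-0.4,"dy":0,"dz":0,"ax":0,"ay":0,"az":-0.108},{"dx":-0.35,"dy":-0.3,"dz":0,"ax":0,"ay":0,"az":0},{"dx":-0.35,"dy":-0.3,"dz":0,"ax":0,"ay":0,"az":0},{"dx":-0.35,"dy":-0.3,"dz":0,"ax":0,"ay":0,"az":0},{"dx":-0.2,"dy":-0.4,"dz":0,"ax":0,"ay":0,"az":0},{"dx":-0.2,"dy":-0.4,"dz":0,"ax":0,"ay":0,"az":0},{"dx":-0.1,"dy":-0.4,"dz":0,"ax":0,"ay":0,"az":0},{"dx":-0.1,"dy":-0.4,"dz":0,"ax":0,"ay":0,"az":0}]' -1
```

```text
clock: 0.98
position: [0.4258, 0.3406, 0.2225]
tcp_rot: [-0.18, -3.136, 0.0]
ft_force: [1.8, -0.0, -0.2]
width: 0.0856
```

```bash
python3 -m crank '[{"dx":-0.06,"dy":-0.4,"dz":0,"ax":0,"ay":0,"az":0},{"dx":-0.06,"dy":-0.4,"dz":0,"ax":0,"ay":0,"az":0},{"dx":-0.06,"dy":-0.4,"dz":0,"ax":0,"ay":0,"az":0},{"dx":-0.06,"dy":-0.4,"dz":0,"ax":0,"ay":0,"az":0},{"dx":-0.06,"dy":-0.4,"dz":0,"ax":0,"ay":0,"az":0},{"dx":-0.06,"dy":-0.4,"dz":0,"ax":0,"ay":0,"az":0},{"dx":-0.06,"dy":-0.4,"dz":0,"ax":0,"ay":0,"az":0},{"dx":-0.06,"dy":-0.4,"dz":0,"ax":0,"ay":0,"az":0},{"dx":-0.06,"dy":-0.4,"dz":0,"ax":0,"ay":0,"az":0},{"dx":-0.06,"dy":-0.4,"dz":0,"ax":0,"ay":0,"az":0}]'
```

```text
clock: 1.82
position: [0.4364, 0.0175, 0.2228]
tcp_rot: [0.179, 3.136, 0.0]
ft_force: [2.3, 0.2, -0.0]
width: 0.0854
```

```bash
python3 -m crank '[{"dx":-0.01,"dy":-0.4,"dz":0,"ax":0,"ay":0,"az":0},{"dx":-0.01,"dy":-0.4,"dz":0,"ax":0,"ay":0,"az":0},{"dx":-0.01,"dy":-0.4,"dz":0,"ax":0,"ay":0,"az":0},{"dx":-0.01,"dy":-0.4,"dz":0,"ax":0,"ay":0,"az":0},{"dx":-0.01,"dy":-0.4,"dz":0,"ax":0,"ay":0,"az":0},{"dx":-0.01,"dy":-0.4,"dz":0,"ax":0,"ay":0,"az":0},{"dx":0,"dy":-0.35,"dz":0,"ax":0,"ay":0,"az":0},{"dx":0,"dy":-0.2,"dz":0,"ax":0,"ay":0,"az":0},{"dx":0,"dy":0,"dz":0,"ax":0,"ay":0,"az":0},{"dx":0,"dy":0,"dz":0,"ax":0,"ay":0,"az":0}]'
python3 - <<'E'
from h import *
snap('wrist','w1'); snap('top','t1')
E
```

```text
clock: 2.65
position: [0.4143, -0.2164, 0.2226]
tcp_rot: [-0.182, -3.136, -0.001]
ft_force: [-0.3, 0.1, 0.1]
width: 0.0856
```

View pics/w1.png

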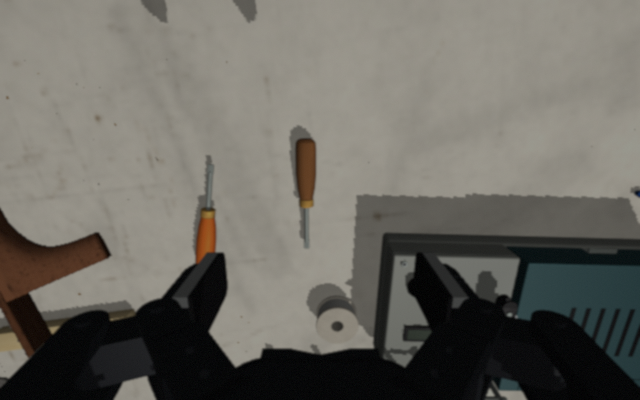

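The wrist view shows the brown driver with its butt at (305,139) and tip at (307,247), and the hood with its front lip at about (600,249).

Run:
```python
from h import *
L=load('w1');im=L['im'];hsv=cv2.cvtColor(im,cv2.COLOR_RGB2HSV)
m=cv2.inRange(hsv,(0,90,40),(16,255,255)); m[:,:290]=0;m[:,325:]=0;m[210:]=0
ys,xs=np.nonzero(m);Q=onplane('wrist','w1',np.c_[xs,ys],.012)[:,:2]
c,v=cv2.PCACompute(Q,None); d=v[0]*np.sign(v[0,0]); s=(Q-c)@d; print(c,d,np.degrees(np.arctan2(d[1],d[0])),s.min(),s.max(),hsv[165,306])
for px in [(307,247.5),(305.5,139),(307.2,206)]: print(px,onplane('wrist','w1',[px],.012))
print('tool ang',R.from_rotvec(L['r']).as_matrix().round(3))
print('lip',bydepth('wrist','w1',[(600,249)]),onplane('wrist','w1',[(600,249)],.049), 'spool',onplane('wrist','w1',[(337,327)],.028))
cv2.imwrite('pics/c4.png',cv2.resize(im[120:260,250:640],(780,280)))
```

```text
[[ 0.40959456 -0.2311099 ]] [ 0.9928345  -0.11949754] -6.863105109478575 -0.033279615436449826 0.038316816938818395 [ 13 162  96]
(307, 247.5) [[ 0.5089576  -0.24202008  0.012     ]]
(305.5, 139) [[ 0.37662639 -0.2266492   0.012     ]]
(307.2, 206) [[ 0.45525508 -0.2348522   0.012     ]]
tool ang [[-0.993  0.116 -0.   ]
 [ 0.116  0.993  0.   ]
 [ 0.     0.    -1.   ]]
lip [[0.53112538 0.08546479 0.05030816]] [[0.53189492 0.08664971 0.049     ]] spool [[ 0.61707925 -0.21639752  0.028     ]]
```

View pics/c4.png

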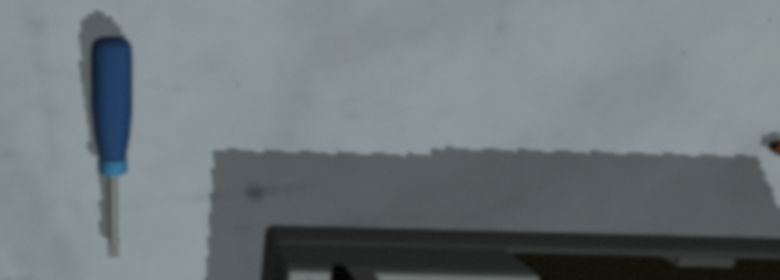

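```bash
python3 -m crank '[{"dx":-0.047,"dy":-0.093,"dz":0.3,"ax":0,"ay":0,"az":0},{"dx":-0.047,"dy":-0.093,"dz":0.4,"ax":0,"ay":0,"az":0},{"dx":0,"dy":0,"dz":0.4,"ax":0,"ay":0,"az":0},{"dx":0,"dy":0,"dz":0.4,"ax":0,"ay":0,"az":0},{"dx":0,"dy":0,"dz":0.35,"ax":0,"ay":0,"az":0},{"dx":0,"dy":0,"dz":0.25,"ax":0,"ay":0,"az":0},{"dx":0,"dy":0,"dz":0.2,"ax":0,"ay":0,"az":0},{"dx":0,"dy":0,"dz":0.12,"ax":0,"ay":0,"az":0},{"dx":0,"dy":0,"dz":0,"ax":0,"ay":0,"az":0},{"dx":0,"dy":0,"dz":0,"ax":0,"ay":0,"az":0}]'; python3 -c "
from h import *
snap('wrist','w2')"
```

```text
clock: 3.58
position: [0.4205, -0.2311, 0.0294]
tcp_rot: [-0.178, -3.136, -0.0]
ft_force: [0.2, 0.1, 0.6]
width: 0.0853
```

View pics/w2.png

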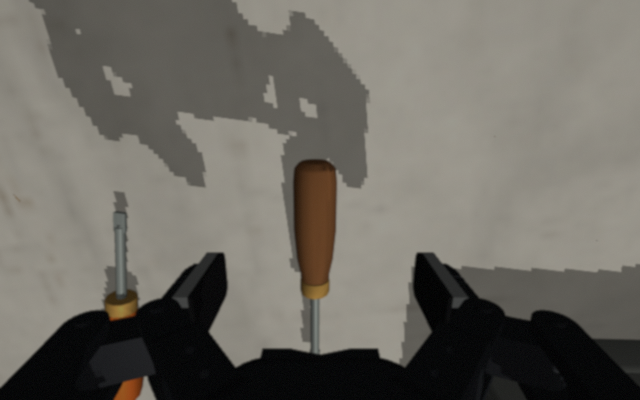

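The handle is centred between the pads (column 315). Closing.

```bash
python3 -m crank '[{"dx":0,"dy":0,"dz":0,"ax":0,"ay":0,"az":0},{"dx":0,"dy":0,"dz":0,"ax":0,"ay":0,"az":0},{"dx":0,"dy":0,"dz":0,"ax":0,"ay":0,"az":0},{"dx":0,"dy":0,"dz":0,"ax":0,"ay":0,"az":0},{"dx":0,"dy":0,"dz":0,"ax":0,"ay":0,"az":0},{"dx":0,"dy":0,"dz":0,"ax":0,"ay":0,"az":0},{"dx":0,"dy":0,"dz":0,"ax":0,"ay":0,"az":0},{"dx":0,"dy":0,"dz":0,"ax":0,"ay":0,"az":0}]' 1 80
```

```text
clock: 4.3
position: [0.4204, -0.2317, 0.0292]
tcp_rot: [-0.179, -3.136, 0.0]
ft_force: [0.4, -1.0, -0.2]
width: 0.0002
```

```bash
python3 -c "
from h import *
snap('wrist','w3')"
```

```text
(no output)
```

View pics/w3.png

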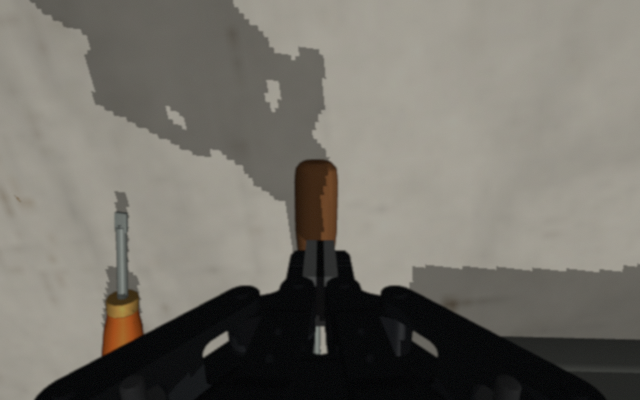

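Run:
```python
from h import *
for f in ['w2','w3']:
  L=load(f); print(L['p'],f)
  for px in [(315,180),(315,220),(315,236),(310,248),(330,248),(320,260),(320,340),(215,262),(205,280),(430,262),(450,330),(250,150),(600,150),(120,330)]:
    print(px,L['d'][px[1],px[0]],bydepth('wrist',f,[px]).round(4)[0])
snap('scene','s3')
im=load('s3')['im'][:,:,::-1]; cv2.imwrite('pics/c5.png',cv2.resize(im[200:340,300:500],(800,560)))
```

```text
[ 0.42054044 -0.23109607  0.02941351] w2
(315, 180) 0.16142167 [ 0.384  -0.228   0.0222]
(315, 220) 0.166155 [ 0.405  -0.2305  0.0235]
(315, 236) 0.16919543 [ 0.4142 -0.2316  0.0231]
(310, 248) 0.17252618 [ 0.4214 -0.2352  0.0219]
(330, 248) 0.17792848 [ 0.425  -0.2245  0.017 ]
(320, 260) 0.1750477 [ 0.4294 -0.2306  0.0215]
(320, 340) 0.21693683 [ 0.501  -0.2388 -0.0008]
(215, 262) 0.12943323 [ 0.404  -0.2709  0.0629]
(205, 280) 0.118581794 [ 0.4052 -0.2712  0.0746]
(430, 262) 0.12873332 [ 0.4136 -0.184   0.0636]
(450, 330) 0.08137135 [ 0.4065 -0.1946  0.1113]
(250, 150) 0.18091102 [ 0.3679 -0.2637 -0.0017]
(600, 150) 0.18098257 [ 0.3906 -0.0655 -0.0016]
(120, 330) 0.09587938 [ 0.4057 -0.2889  0.099 ]
[ 0.42035807 -0.23165545  0.02918117] w3
(315, 180) 0.16154571 [ 0.3838 -0.2285  0.0218]
(315, 220) 0.16707921 [ 0.4051 -0.2311  0.0224]
(315, 236) 0.16813886 [ 0.4136 -0.2321  0.0239]
(310, 248) 0.14104636 [ 0.4077 -0.2332  0.0504]
(330, 248) 0.1426517 [ 0.4094 -0.2244  0.049 ]
(320, 260) 0.13014247 [ 0.4082 -0.2288  0.0618]
(320, 340) 0.21661182 [ 0.5006 -0.2394 -0.0007]
(215, 262) 0.20046833 [ 0.4347 -0.2986 -0.0014]
(205, 280) 0.20411046 [ 0.4465 -0.3076 -0.0014]
(430, 262) 0.1998208 [ 0.4499 -0.1639 -0.0007]
(450, 330) 0.08863773 [ 0.4116 -0.1927  0.1049]
(250, 150) 0.18000947 [ 0.3676 -0.264  -0.001 ]
(600, 150) 0.17946757 [ 0.3902 -0.0673 -0.0004]
(120, 330) 0.18958294 [ 0.4621 -0.3553  0.02  ]
```

View pics/c5.png

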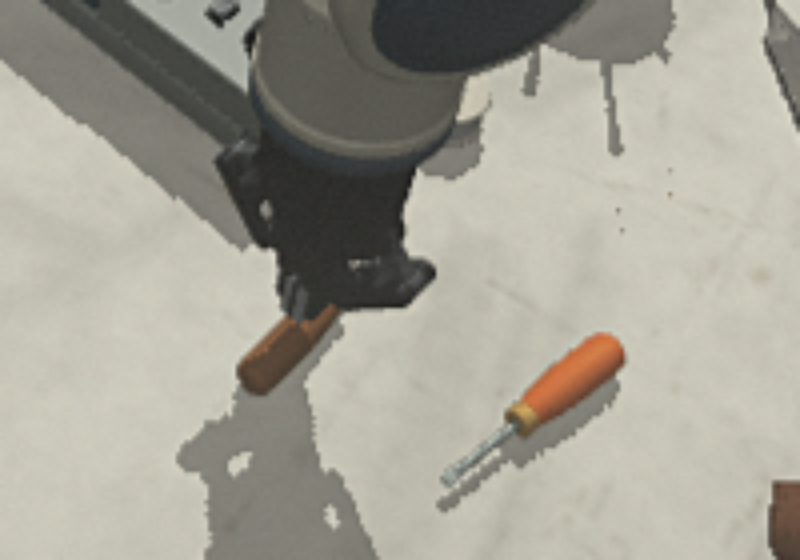

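Run:
```python
from h import *
L=load('w3'); T=R.from_rotvec(L['r']).as_matrix()
for u in (308,312,330,334):
  for v in range(234,262,2):
    P=bydepth('wrist','w3',[(u,v)])[0]; t=T.T@(P-L['p']); print(u,v,t.round(4), L['im'][v,u])
c=get_calibration('wrist');print(c.keys())
# scene cloud of the gripper dark pixels lowest z
S=load('s3'); 
ys,xs=np.mgrid[200:290,345:420]; px=np.c_[xs.ravel(),ys.ravel()]
P=bydepth('scene','s3',px); k=S['im'][px[:,1],px[:,0]].max(1)<45
k&=P[:,2]>.005
i=np.argsort(P[k][:,2])[:25]; print(np.c_[px[k][i],P[k][i].round(4)])
```

```text
308 234 [ 0.0071 -0.005   0.007 ] [57 36 19]
308 236 [ 0.0062 -0.005   0.0065] [56 35 18]
308 238 [ 0.0048 -0.005   0.007 ] [57 36 20]
308 240 [ 0.0121 -0.0042 -0.0121] [48 42 38]
308 242 [ 0.0122 -0.0042 -0.0144] [46 47 47]
308 244 [ 0.0124 -0.0041 -0.0171] [47 48 46]
308 246 [ 0.0118 -0.004  -0.0178] [47 48 47]
308 248 [ 0.0125 -0.0039 -0.0215] [46 46 46]
308 250 [ 0.0124 -0.0038 -0.0233] [47 47 46]
308 252 [ 0.0125 -0.0038 -0.0255] [45 46 45]
308 254 [ 0.0121 -0.0037 -0.0265] [46 47 46]
308 256 [ 0.012  -0.0037 -0.0282] [45 46 46]
308 258 [ 0.0123 -0.0036 -0.0306] [47 47 47]
308 260 [ 0.0125 -0.0035 -0.0328] [46 46 46]
312 234 [ 0.0076 -0.0028  0.0059] [59 38 20]
312 236 [ 0.0061 -0.0028  0.0068] [59 38 20]
312 238 [ 0.0048 -0.0028  0.007 ] [59 38 21]
312 240 [ 0.0119 -0.0024 -0.0116] [51 44 40]
312 242 [ 0.0124 -0.0023 -0.0148] [46 47 47]
312 244 [ 0.0116 -0.0023 -0.0155] [46 47 45]
312 246 [ 0.0125 -0.0022 -0.0194] [46 47 46]
312 248 [ 0.0121 -0.0021 -0.0206] [46 48 46]
312 250 [ 0.0122 -0.0021 -0.023 ] [46 46 46]
312 252 [ 0.0121 -0.0021 -0.0247] [46 46 46]
312 254 [ 0.0121 -0.
[... 2203 characters left out ...]
02]
 [ 3.620e+02  2.120e+02  5.301e-01 -1.215e-01  7.290e-02]
 [ 3.550e+02  2.050e+02  5.379e-01 -9.600e-02  7.310e-02]
 [ 3.620e+02  2.110e+02  5.323e-01 -1.200e-01  7.350e-02]
 [ 3.540e+02  2.050e+02  5.360e-01 -9.440e-02  7.370e-02]
 [ 3.620e+02  2.090e+02  5.360e-01 -1.173e-01  7.550e-02]
 [ 3.710e+02  2.680e+02  4.095e-01 -2.230e-01  7.700e-02]
 [ 3.630e+02  2.090e+02  5.352e-01 -1.204e-01  7.840e-02]
 [ 3.620e+02  2.080e+02  5.352e-01 -1.173e-01  7.980e-02]
 [ 3.630e+02  2.080e+02  5.343e-01 -1.204e-01  8.290e-02]
 [ 3.700e+02  2.650e+02  4.097e-01 -2.193e-01  8.480e-02]
 [ 3.650e+02  2.610e+02  4.113e-01 -2.057e-01  8.510e-02]
 [ 3.680e+02  2.610e+02  4.151e-01 -2.107e-01  8.530e-02]]
```

The shut fingertips measure about 12 mm behind the reported TCP in both the wrist and scene views, not 25 mm ahead of it. They closed above the handle. I'll reopen, go about 37 mm lower while watching the force, and close again.

```bash
python3 -m crank '[{"dx":0,"dy":0,"dz":0,"ax":0,"ay":0,"az":0},{"dx":0,"dy":0,"dz":0,"ax":0,"ay":0,"az":0},{"dx":0,"dy":0,"dz":0,"ax":0,"ay":0,"az":0},{"dx":0,"dy":0,"dz":0,"ax":0,"ay":0,"az":0},{"dx":0,"dy":0,"dz":0,"ax":0,"ay":0,"az":0},{"dx":0,"dy":0,"dz":0.1,"ax":0,"ay":0,"az":0},{"dx":0,"dy":0,"dz":0.1,"ax":0,"ay":0,"az":0},{"dx":0,"dy":0,"dz":0.1,"ax":0,"ay":0,"az":0},{"dx":0,"dy":0,"dz":0.1,"ax":0,"ay":0,"az":0},{"dx":0,"dy":0,"dz":0,"ax":0,"ay":0,"az":0}]' -1 80; python3 -m crank '[{"dx":0,"dy":0,"dz":0.05,"ax":0,"ay":0,"az":0},{"dx":0,"dy":0,"dz":0,"ax":0,"ay":0,"az":0}]';python3 -c "
from h import *
snap('wrist','w4')
L=load('w4')
T=R.from_rotvec(L['r']).as_matrix()
for px in [(215,258),(215,262),(430,258),(430,262)]: print((T.T@(bydepth('wrist','w4',[px])[0]-L['p'])).round(4))"
```

```text
clock: 5.23
position: [0.4196, -0.2311, -0.0046]
tcp_rot: [-0.179, -3.134, -0.002]
ft_force: [0.2, 0.3, -0.1]
width: 0.0853
clock: 5.4
position: [0.4202, -0.2315, -0.0074]
tcp_rot: [-0.18, -3.136, -0.001]
ft_force: [-0.6, 0.3, 0.4]
width: 0.0853
[ 0.0118 -0.0426 -0.0297]
[ 0.0121 -0.0413 -0.0337]
[ 0.012   0.0474 -0.0302]
[ 0.012   0.0462 -0.0337]
```

View pics/w4.png

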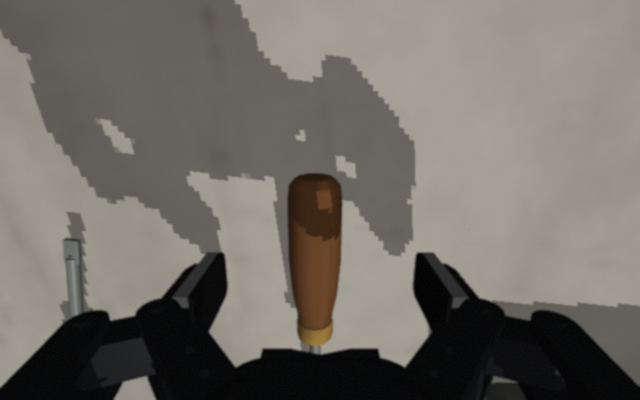

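```bash
python3 -m crank '[{"dx":0,"dy":0,"dz":0.02,"ax":0,"ay":0,"az":0},{"dx":0,"dy":0,"dz":0,"ax":0,"ay":0,"az":0},{"dx":0,"dy":0,"dz":0,"ax":0,"ay":0,"az":0},{"dx":0,"dy":0,"dz":0,"ax":0,"ay":0,"az":0},{"dx":0,"dy":0,"dz":0,"ax":0,"ay":0,"az":0},{"dx":0,"dy":0,"dz":0,"ax":0,"ay":0,"az":0}]' 1 80
```

```text
clock: 5.95
position: [0.4205, -0.2318, -0.0079]
tcp_rot: [0.179, 3.136, -0.001]
ft_force: [-1.4, -0.4, 6.7]
width: 0.0221
```

```bash
python3 -m crank '[{"dx":0,"dy":0,"dz":-0.15,"ax":0,"ay":0,"az":0},{"dx":0,"dy":0,"dz":-0.3,"ax":0,"ay":0,"az":0},{"dx":0.1,"dy":0.2,"dz":-0.3,"ax":0,"ay":0,"az":0},{"dx":0.1,"dy":0.4,"dz":-0.2,"ax":0,"ay":0,"az":0},{"dx":0.05,"dy":0.45,"dz":0,"ax":0,"ay":0,"az":0},{"dx":0.05,"dy":0.45,"dz":0,"ax":0,"ay":0,"az":0},{"dx":0.05,"dy":0.45,"dz":0,"ax":0,"ay":0,"az":0},{"dx":0.05,"dy":0.45,"dz":0,"ax":0,"ay":0,"az":0},{"dx":0.05,"dy":0.3,"dz":0,"ax":0,"ay":0,"az":0},{"dx":0,"dy":0,"dz":0,"ax":0,"ay":0,"az":0}]'; python3 -m crank '[{"dx":0,"dy":0,"dz":0,"ax":0,"ay":0,"az":0}]'
python3 - <<'E'
from h import *
snap('wrist','w5');snap('scene','s5');snap('top','t5')
a=load('w5')['im'];b=load('s5')['im'][130:330,200:520];
cv2.imwrite('pics/c6.png',np.vstack([cv2.resize(a[100:400],(640,300)),cv2.resize(b,(480,300)).copy() if 0 else cv2.copyMakeBorder(cv2.resize(b,(480,300)),0,0,0,160,0)])[:,:,::-1])
E
```

```text
clock: 6.78
position: [0.4081, -0.0094, 0.0677]
tcp_rot: [-0.174, -3.136, -0.001]
ft_force: [-0.6, 0.2, -1.4]
width: 0.0219
clock: 6.87
position: [0.4091, -0.0119, 0.0677]
tcp_rot: [-0.175, -3.137, 0.0]
ft_force: [0.4, 0.7, -1.2]
width: 0.0223
```

View pics/c6.png

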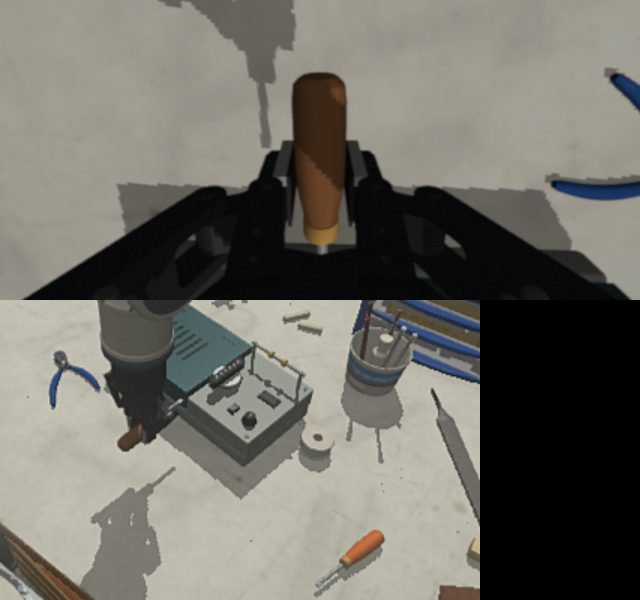

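View pics/t5.png

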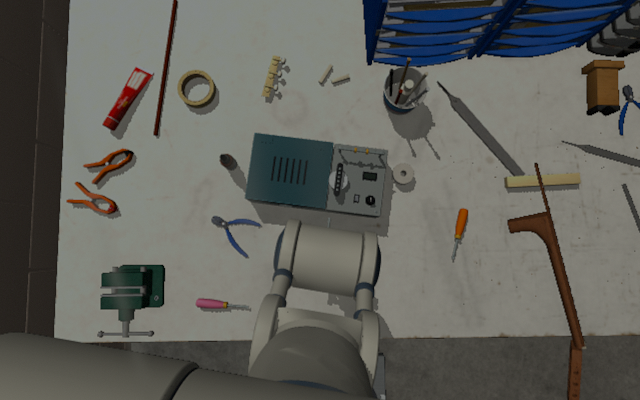

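Run:
```python
from h import *
L=load('w5');hsv=cv2.cvtColor(L['im'],cv2.COLOR_RGB2HSV)
T=R.from_rotvec(L['r']).as_matrix()
for v in range(180,345,12):
  row=[u for u in range(290,350) if hsv[v,u,1]>100 and hsv[v,u,0]<25]
  if not row: continue
  u=(row[0]+row[-1])/2
  P=bydepth('wrist','w5',[(u,v)])[0]; print(v,u,len(row),((T.T@(P-L['p'])).round(4)),P.round(4))
im=load('s5')['im'][:,:,::-1]; cv2.imwrite('pics/c7.png',cv2.resize(im[160:240,270:370],(800,640))[:600])
```

```text
180 319.0 43 [ 0.0446  0.001  -0.0268] [ 0.3648 -0.0059  0.0944]
192 319.0 51 [ 0.0409  0.001  -0.0313] [ 0.3685 -0.0063  0.099 ]
204 319.0 53 [ 0.0358  0.001  -0.0305] [ 0.3736 -0.0069  0.0982]
216 319.0 51 [ 0.0308  0.001  -0.0307] [ 0.3785 -0.0074  0.0984]
228 319.0 51 [ 0.0256  0.001  -0.0304] [ 0.3838 -0.008   0.0981]
240 319.0 51 [ 0.0209  0.001  -0.0317] [ 0.3884 -0.0086  0.0993]
252 320.0 53 [ 0.015   0.0014 -0.0306] [ 0.3943 -0.0088  0.0983]
264 319.5 52 [ 0.0099  0.0012 -0.0314] [ 0.3994 -0.0096  0.099 ]
276 320.0 51 [ 0.0039  0.0014 -0.0307] [ 0.4054 -0.0101  0.0984]
288 322.0 46 [-0.0023  0.0023 -0.0301] [ 0.4116 -0.0099  0.0977]
300 320.5 40 [-0.0085  0.0016 -0.0297] [ 0.4177 -0.0112  0.0974]
312 320.5 34 [-0.0153  0.0016 -0.0288] [ 0.4244 -0.012   0.0965]
324 321.0 35 [-0.0233  0.0019 -0.0267] [ 0.4324 -0.0126  0.0943]
336 321.5 32 [-0.0292  0.0021 -0.0276] [ 0.4383 -0.0131  0.0952]
```

View pics/c7.png

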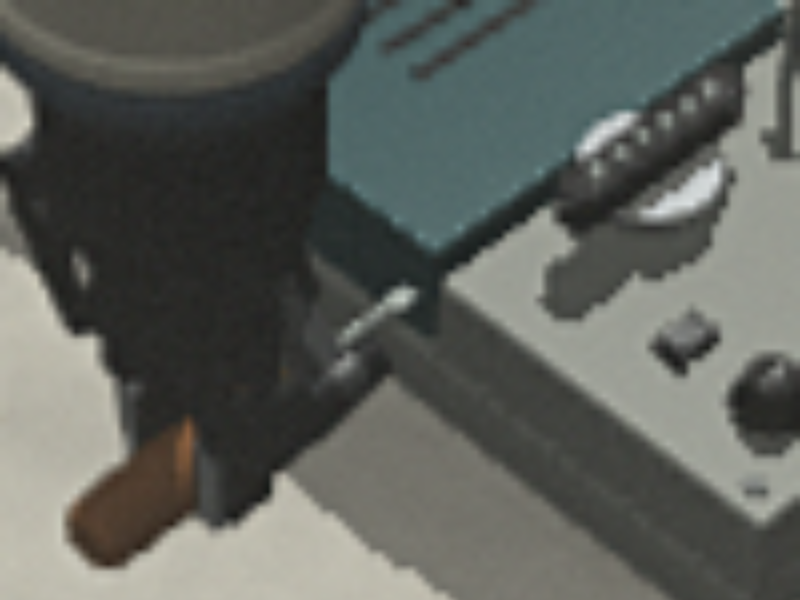

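```bash
python3 -m crank '[{"dx":0,"dy":0.1,"dz":0,"ax":0,"ay":0,"az":0.042},{"dx":0,"dy":0.3,"dz":0,"ax":0,"ay":0,"az":0},{"dx":0,"dy":0.4,"dz":0.1,"ax":0,"ay":0,"az":0},{"dx":0,"dy":0.35,"dz":0.2,"ax":0,"ay":0,"az":0},{"dx":-0.043,"dy":0.18,"dz":0.2,"ax":0,"ay":0,"az":0},{"dx":-0.043,"dy":0.1,"dz":0.065,"ax":0,"ay":0,"az":0},{"dx":0,"dy":0,"dz":0,"ax":0,"ay":0,"az":0},{"dx":0,"dy":0,"dz":0,"ax":0,"ay":0,"az":0}]'
python3 - <<'E'
from h import *
snap('wrist','w6');snap('scene','s6')
im=load('s6')['im'][:,:,::-1]; cv2.imwrite('pics/c8.png',cv2.resize(im[140:230,240:340],(660,594)))
print(get_obs()['position'],R.from_rotvec(get_obs()['tcp_rot']).as_matrix().round(4))
E
```

```text
clock: 7.68
position: [0.4327, 0.0984, 0.0225]
tcp_rot: [-0.232, -3.133, 0.0]
ft_force: [0.5, -0.2, -0.7]
width: 0.0223
[0.43267204 0.09809346 0.02298676] [[-9.890e-01  1.481e-01  3.000e-04]
 [ 1.481e-01  9.890e-01 -1.000e-04]
 [-3.000e-04 -0.000e+00 -1.000e+00]]
```

View pics/c8.png

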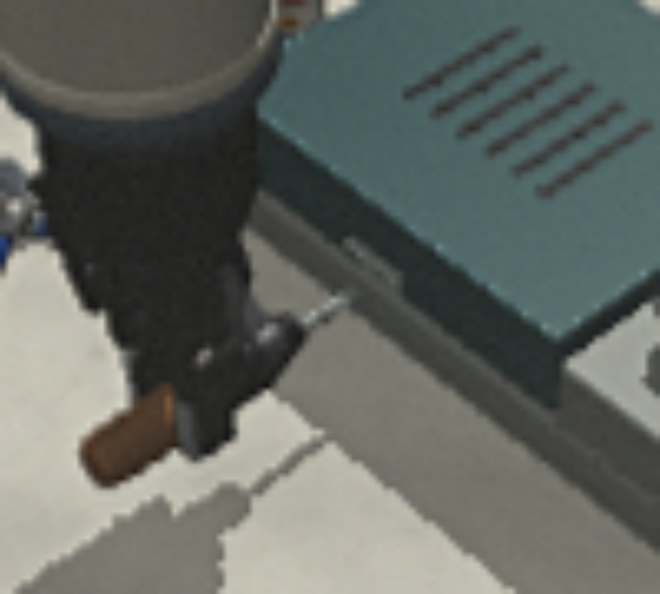

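Run:
```python
from h import *
h=np.array([[.9895,-.1444],[.1444,.9895]])
tip=onplane('scene','s6',[(293,185)],.0425)[0]
lips=onplane('scene','s6',[(292.5,177),(300.6,184),(296.4,180.3)],.0495)
o=load('s6');Rm=R.from_rotvec(o['r']).as_matrix()
pred=o['p']+Rm@np.array([-.0885,.0015,-.0195])
print(tip,pred); print(lips)
for a in [tip,pred,*lips]: print((h@(a[:2]-[.535,.0866])).round(4))
```

```text
[0.51782634 0.08460806 0.0425    ] [0.5203978  0.08656776 0.04230112]
[[0.53462945 0.10025144 0.0495    ]
 [0.52799774 0.066867   0.0495    ]
 [0.53161023 0.08420798 0.0495    ]]
[-0.0167 -0.0045]
[-0.0144 -0.0021]
[-0.0023  0.0135]
[-0.0041 -0.0205]
[-0.003  -0.0029]
```

```bash
python3 -m crank '[{"dx":-0.08,"dy":0.012,"dz":0,"ax":0,"ay":0,"az":0},{"dx":-0.08,"dy":0,"dz":0,"ax":0,"ay":0,"az":0},{"dx":-0.08,"dy":0,"dz":0,"ax":0,"ay":0,"az":0},{"dx":0,"dy":0,"dz":0,"ax":0,"ay":0,"az":0}]'; python3 -m crank '[{"dx":-0.08,"dy":0,"dz":0,"ax":0,"ay":0,"az":0},{"dx":-0.09,"dy":0,"dz":0,"ax":0,"ay":0,"az":0},{"dx":0,"dy":0,"dz":0,"ax":0,"ay":0,"az":0},{"dx":0,"dy":0,"dz":0,"ax":0,"ay":0,"az":0}]'
python3 - <<'E'
from h import *
snap('wrist','w7');snap('scene','s7')
im=load('s7')['im'][:,:,::-1]; cv2.imwrite('pics/c9.png',cv2.resize(im[140:230,240:340],(660,594)))
E
```

```text
clock: 8.12
position: [0.4539, 0.0969, 0.0228]
tcp_rot: [0.232, 3.131, 0.001]
ft_force: [0.4, 0.4, -1.2]
width: 0.0224
clock: 8.45
position: [0.4656, 0.0953, 0.0223]
tcp_rot: [0.231, 3.133, 0.0]
ft_force: [-0.8, 1.4, -0.1]
width: 0.0228
```

View pics/c9.png

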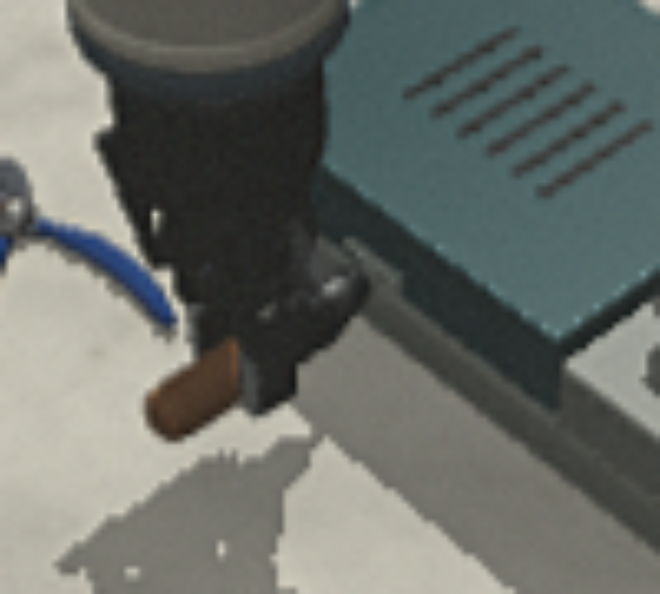

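```bash
python3 -m crank '[{"dx":0,"dy":0,"dz":-0.04,"ax":0,"ay":0,"az":0},{"dx":-0.01,"dy":0,"dz":-0.104,"ax":0,"ay":0,"az":0},{"dx":-0.015,"dy":0,"dz":-0.104,"ax":0,"ay":0,"az":0},{"dx":-0.02,"dy":0,"dz":-0.104,"ax":0,"ay":0,"az":0},{"dx":-0.026,"dy":0,"dz":-0.103,"ax":0,"ay":0,"az":0},{"dx":-0.032,"dy":0,"dz":-0.1,"ax":0,"ay":0,"az":0},{"dx":-0.035,"dy":0,"dz":-0.1,"ax":0,"ay":0,"az":0},{"dx":-0.04,"dy":0,"dz":-0.098,"ax":0,"ay":0,"az":0},{"dx":-0.046,"dy":0,"dz":-0.095,"ax":0,"ay":0,"az":0},{"dx":0,"dy":0,"dz":0,"ax":0,"ay":0,"az":0}]'
python3 - <<'E'
from h import *
snap('scene','s8')
im=load('s8')['im'][:,:,::-1]; cv2.imwrite('pics/c10.png',cv2.resize(im[100:235,220:400],(800,600)))
E
```

```text
clock: 9.38
position: [0.4846, 0.0927, 0.0918]
tcp_rot: [0.231, 3.13, 0.001]
ft_force: [1.6, -0.1, -0.1]
width: 0.0223
```

View pics/c10.png

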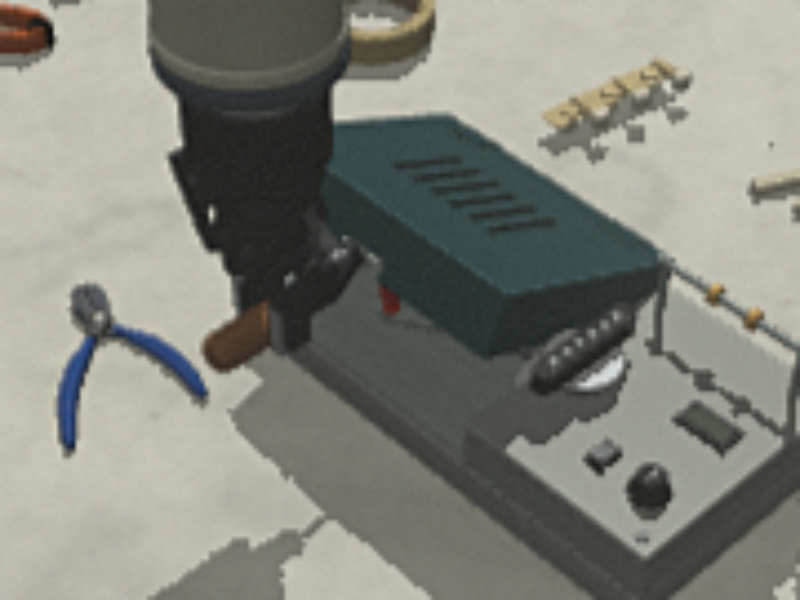

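The hood is up about 0.4 rad on the blade, and the red knob shows at crop (388,300). Continuing the arc.

```bash
python3 -m crank '[{"dx":-0.05,"dy":0,"dz":-0.092,"ax":0,"ay":0,"az":0},{"dx":-0.055,"dy":0,"dz":-0.09,"ax":0,"ay":0,"az":0},{"dx":-0.06,"dy":0,"dz":-0.088,"ax":0,"ay":0,"az":0},{"dx":-0.063,"dy":0,"dz":-0.085,"ax":0,"ay":0,"az":0},{"dx":-0.068,"dy":0,"dz":-0.079,"ax":0,"ay":0,"az":0},{"dx":-0.072,"dy":0,"dz":-0.076,"ax":0,"ay":0,"az":0},{"dx":-0.075,"dy":0,"dz":-0.074,"ax":0,"ay":0,"az":0},{"dx":-0.079,"dy":0,"dz":-0.072,"ax":0,"ay":0,"az":0},{"dx":-0.084,"dy":0,"dz":-0.063,"ax":0,"ay":0,"az":0},{"dx":-0.084,"dy":0,"dz":-0.062,"ax":0,"ay":0,"az":0}]'; python3 -m crank '[{"dx":-0.089,"dy":0,"dz":-0.056,"ax":0,"ay":0,"az":0},{"dx":-0.089,"dy":0,"dz":-0.056,"ax":0,"ay":0,"az":0},{"dx":-0.09,"dy":0,"dz":-0.04,"ax":0,"ay":0,"az":0},{"dx":0,"dy":0,"dz":0,"ax":0,"ay":0,"az":0},{"dx":0,"dy":0,"dz":0,"ax":0,"ay":0,"az":0},{"dx":0,"dy":0,"dz":0,"ax":0,"ay":0,"az":0}]'
python3 - <<'E'
from h import *
snap('scene','s9')
im=load('s9')['im'][:,:,::-1]; cv2.imwrite('pics/c11.png',cv2.resize(im[60:240,200:440],(800,600)))
E
```

```text
clock: 10.27
position: [0.5382, 0.0846, 0.1532]
tcp_rot: [0.231, 3.133, 0.0]
ft_force: [1.4, 0.3, -3.4]
width: 0.0224
clock: 10.77
position: [0.5582, 0.0815, 0.1646]
tcp_rot: [-0.231, -3.132, 0.0]
ft_force: [-0.1, 0.7, -0.5]
width: 0.0224
```

View pics/c11.png

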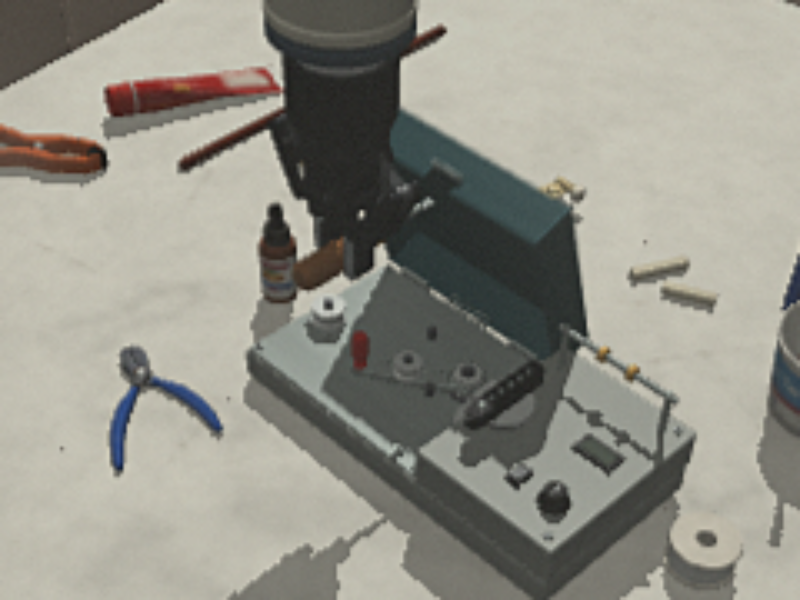

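```bash
python3 -m crank '[{"dx":0.1,"dy":0,"dz":0,"ax":0,"ay":0,"az":0},{"dx":0.3,"dy":0,"dz":0,"ax":0,"ay":0,"az":0},{"dx":0.4,"dy":0,"dz":0,"ax":0,"ay":0,"az":0},{"dx":0.4,"dy":0,"dz":0,"ax":0,"ay":0,"az":0},{"dx":0.3,"dy":0,"dz":0,"ax":0,"ay":0,"az":0}]'; python3 -m crank '[{"dx":-0.035,"dy":-0.41,"dz":0,"ax":0,"ay":0,"az":0},{"dx":-0.035,"dy":-0.41,"dz":0,"ax":0,"ay":0,"az":0},{"dx":-0.035,"dy":-0.41,"dz":0,"ax":0,"ay":0,"az":0},{"dx":-0.035,"dy":-0.41,"dz":0,"ax":0,"ay":0,"az":0},{"dx":-0.035,"dy":-0.41,"dz":0,"ax":0,"ay":0,"az":0},{"dx":-0.035,"dy":-0.41,"dz":0,"ax":0,"ay":0,"az":0},{"dx":-0.035,"dy":-0.41,"dz":0,"ax":0,"ay":0,"az":0},{"dx":-0.035,"dy":-0.41,"dz":0,"ax":0,"ay":0,"az":0},{"dx":-0.035,"dy":-0.4,"dz":0,"ax":0,"ay":0,"az":0},{"dx":-0.035,"dy":-0.3,"dz":0,"ax":0,"ay":0,"az":0}]'; python3 -m crank '[{"dx":0,"dy":0,"dz":0,"ax":0,"ay":0,"az":0},{"dx":0,"dy":0,"dz":0,"ax":0,"ay":0,"az":0}]'
python3 - <<'E'
from h import *
snap('scene','s10');snap('top','t10');snap('wrist','w10')
L=load('w10');hsv=cv2.cvtColor(L['im'],cv2.COLOR_RGB2HSV)
T=R.from_rotvec(L['r']).as_matrix()
for v in range(192,290,24):
  row=[u for u in range(290,350) if hsv[v,u,1]>100 and hsv[v,u,0]<25]
  u=np.mean(row); P=bydepth('wrist','w10',[(u,v)])[0]; print(v,u,(T.T@(P-L['p'])).round(4))
E
```

```text
clock: 11.23
position: [0.4363, 0.0993, 0.1645]
tcp_rot: [-0.231, -3.131, 0.0]
ft_force: [-0.3, 0.1, 0.1]
width: 0.0224
clock: 12.07
position: [0.4199, -0.2217, 0.1649]
tcp_rot: [-0.232, -3.133, 0.0]
ft_force: [-0.3, -0.5, -0.0]
width: 0.0222
clock: 12.23
position: [0.4202, -0.2204, 0.1647]
tcp_rot: [-0.235, -3.132, -0.0]
ft_force: [-0.4, 1.2, -1.2]
width: 0.0223
192 319.0 [ 0.0407  0.001  -0.0304]
216 319.0 [ 0.0306  0.001  -0.03  ]
240 319.0 [ 0.0206  0.001  -0.0309]
264 320.5 [ 0.0098  0.0016 -0.0312]
288 320.5 [-0.0023  0.0016 -0.03  ]
```

View pics/s10.png

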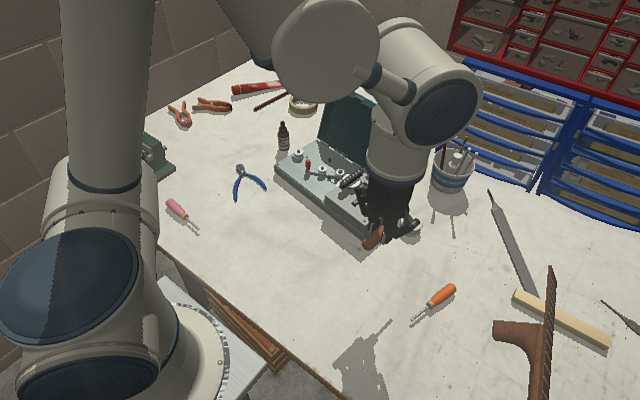

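View pics/t10.png

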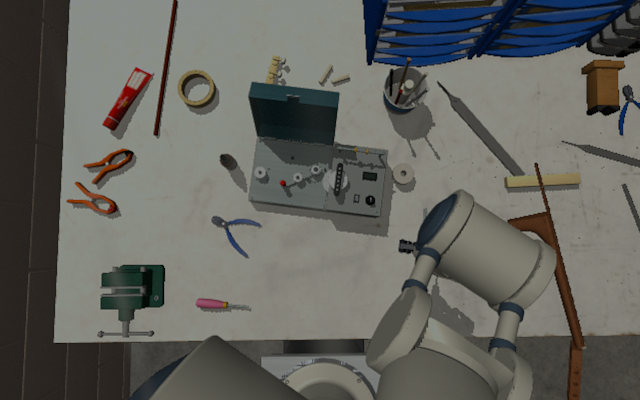

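The hood lies fully open and the knob is at top-view pixel (283,183). Laying the driver down.

```bash
python3 -m crank '[{"dx":0,"dy":0,"dz":0.3,"ax":0,"ay":0,"az":0},{"dx":0,"dy":0,"dz":0.4,"ax":0,"ay":0,"az":0},{"dx":0,"dy":0,"dz":0.4,"ax":0,"ay":0,"az":0},{"dx":0,"dy":0,"dz":0.4,"ax":0,"ay":0,"az":0},{"dx":0,"dy":0,"dz":0.3,"ax":0,"ay":0,"az":0},{"dx":0,"dy":0,"dz":0.2,"ax":0,"ay":0,"az":0},{"dx":0,"dy":0,"dz":0.1,"ax":0,"ay":0,"az":0},{"dx":0,"dy":0,"dz":0.03,"ax":0,"ay":0,"az":0},{"dx":0,"dy":0,"dz":0,"ax":0,"ay":0,"az":0},{"dx":0,"dy":0,"dz":0,"ax":0,"ay":0,"az":0}]'
```

```text
clock: 13.22
position: [0.4214, -0.2199, -0.0047]
tcp_rot: [0.23, 3.132, -0.001]
ft_force: [0.3, -0.9, -1.0]
width: 0.0223
```

```bash
python3 -m crank '[{"dx":0,"dy":0,"dz":0.02,"ax":0,"ay":0,"az":0},{"dx":0,"dy":0,"dz":0.01,"ax":0,"ay":0,"az":0},{"dx":0,"dy":0,"dz":0,"ax":0,"ay":0,"az":0}]';  python3 -m crank '[{"dx":0,"dy":0,"dz":0,"ax":0,"ay":0,"az":0},{"dx":0,"dy":0,"dz":0,"ax":0,"ay":0,"az":0},{"dx":0,"dy":0,"dz":0,"ax":0,"ay":0,"az":0},{"dx":0,"dy":0,"dz":0,"ax":0,"ay":0,"az":0},{"dx":0,"dy":0,"dz":0,"ax":0,"ay":0,"az":0},{"dx":0,"dy":0,"dz":0,"ax":0,"ay":0,"az":0}]' -1; python3 -m crank '[{"dx":0,"dy":0,"dz":-0.2,"ax":0,"ay":0,"az":0},{"dx":0,"dy":0,"dz":-0.4,"ax":0,"ay":0,"az":0},{"dx":0,"dy":0,"dz":-0.4,"ax":0,"ay":0,"az":0},{"dx":0,"dy":0,"dz":-0.4,"ax":0,"ay":0,"az":0},{"dx":0,"dy":0,"dz":-0.4,"ax":0,"ay":0,"az":0},{"dx":0,"dy":0,"dz":-0.2,"ax":0,"ay":0,"az":0},{"dx":0,"dy":0,"dz":0,"ax":0,"ay":0,"az":0}]'
python3 - <<'E'
from h import *
snap('scene','s11');snap('wrist','w11')
im=load('s11')['im'][:,:,::-1];w=load('w11')['im'][:,:,::-1]
cv2.imwrite('pics/c12.png',np.hstack([cv2.resize(w,(400,250)),cv2.resize(im,(400,250))]))
# knob from top t10 & scene s10
for n,f in [('top','t10'),('scene','s10')]:
  I=load(f)['im'];h=cv2.cvtColor(I,cv2.COLOR_RGB2HSV)
  m=(cv2.inRange(h,(0,150,60),(8,255,255))|cv2.inRange(h,(172,150,60),(180,255,255)))
  k,l,s,c=cv2.connectedComponentsWithStats(m)
  for i in range(1,k):
    if s[i,4]>5: print(n,s[i],c[i])
E
```

```text
clock: 13.47
position: [0.4212, -0.2201, -0.0075]
tcp_rot: [0.231, 3.132, -0.001]
ft_force: [-0.4, -0.8, -1.5]
width: 0.0224
clock: 13.97
position: [0.4209, -0.2199, -0.0079]
tcp_rot: [-0.231, -3.133, -0.0]
ft_force: [0.0, 0.1, -0.1]
width: 0.0853
clock: 14.55
position: [0.4224, -0.2209, 0.1554]
tcp_rot: [0.231, 3.128, -0.005]
ft_force: [1.2, -0.8, -0.2]
width: 0.0852
top [173   1   3   6   7] [173.71428571   3.57142857]
top [171  11   3   9  10] [172.1  14.8]
top [168  38   2   4   6] [168.5  39.5]
top [164  64   2   5   6] [164.5  66. ]
top [109  68  43  51 443] [128.32957111  94.26410835]
top [399  89   3   4   9] [400.11111111  90.66666667]
top [157 112   2   5   7] [157.71428571 113.57142857]
top [103 117  12  11  76] [108.42105263 122.26315789]
top [280 180   5   5  18] [282.11111111 182.27777778]
top [108 205   6   6  21] [111.0952381 208.0952381]
scene [451   0  69  36 319] [473.9968652   18.69592476]
scene [ 453    0  187  110 2850] [568.48526316  58.90070175]
scene [513  21  34  13  89] [529.87640449  28.35955056]
scene [449  34   7  10  18] [451.55555556  38.72222222]
scene [447  47   5   3   8] [448.625  48.375]
scene [255  83  28   6  62] [265.59677419  85.51612903]
scene [232  85   8   9  34] [235.41176471  88.20588235]
scene [240  84  13   5  34] [245.91176471  85.85294118]
scene [188 114   3   7   7] [189. 117.]
scene [306 160   4   3  10] [307.8 161. ]
```

View pics/c12.png

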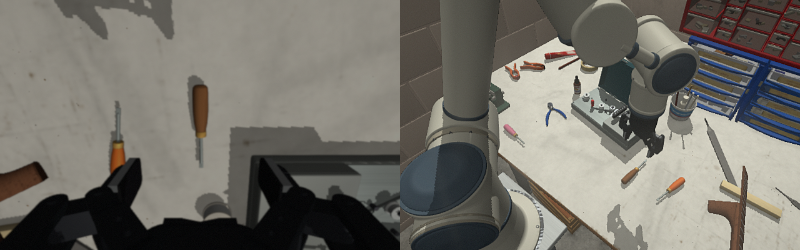

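Driver lies on the bench, clear of the winder. Turning the wrist 90° so the jaws work along the winder's x, then moving over to the knob.

```bash
python3 -m crank '[{"dx":0,"dy":0,"dz":0,"ax":0,"ay":0,"az":0.154},{"dx":0,"dy":0,"dz":0,"ax":0,"ay":0,"az":0.154},{"dx":0,"dy":0,"dz":0,"ax":0,"ay":0,"az":0.154},{"dx":0,"dy":0,"dz":0,"ax":0,"ay":0,"az":0.154},{"dx":0,"dy":0,"dz":0,"ax":0,"ay":0,"az":0.154},{"dx":0,"dy":0,"dz":0,"ax":0,"ay":0,"az":0.154},{"dx":0,"dy":0,"dz":0,"ax":0,"ay":0,"az":0.154},{"dx":0,"dy":0,"dz":0,"ax":0,"ay":0,"az":0.154},{"dx":0,"dy":0,"dz":0,"ax":0,"ay":0,"az":0.154},{"dx":0,"dy":0,"dz":0,"ax":0,"ay":0,"az":0.154}]'; python3 -m crank '[{"dx":0,"dy":0,"dz":0,"ax":0,"ay":0,"az":0.154},{"dx":0,"dy":0,"dz":0,"ax":0,"ay":0,"az":0.154},{"dx":0,"dy":0,"dz":0,"ax":0,"ay":0,"az":0.154},{"dx":0,"dy":0,"dz":0,"ax":0,"ay":0,"az":0},{"dx":0,"dy":0,"dz":0,"ax":0,"ay":0,"az":0}]'
python3 - <<'E'
from h import *
o=get_obs();M=R.from_rotvec(o['tcp_rot']).as_matrix();print(M.round(3),o['qpos'].round(2))
for z in (.0755,.066): print(onplane('top','t10',[(282.3,182.3)],z))
print(onplane('scene','s10',[(307.8,162.5)],.066))
print(M.T@(np.array([.5875,.0924,.155])-o['position'])/.08)
E
```

```text
clock: 15.48
position: [0.4202, -0.2195, 0.1506]
tcp_rot: [-1.977, -2.438, 0.0]
ft_force: [-0.4, -0.4, 0.6]
width: 0.0849
clock: 15.9
position: [0.4205, -0.2196, 0.151]
tcp_rot: [-2.375, -2.053, 0.001]
ft_force: [0.4, 0.1, -0.5]
width: 0.0857
[[ 0.144  0.99  -0.002]
 [ 0.99  -0.144  0.001]
 [ 0.001 -0.002 -1.   ]] [-0.61  0.38  1.79  0.    0.97 -0.46]
[[0.58803614 0.09227583 0.0755    ]]
[[0.5895836  0.09325746 0.066     ]]
[[0.59055715 0.09275692 0.066     ]]
[ 4.16073515  1.50243331 -0.04837262]
```

```bash
python3 -m crank '[{"dx":0.4,"dy":0.15,"dz":0,"ax":0,"ay":0,"az":0},{"dx":0.42,"dy":0.15,"dz":0,"ax":0,"ay":0,"az":0},{"dx":0.42,"dy":0.15,"dz":0,"ax":0,"ay":0,"az":0},{"dx":0.42,"dy":0.15,"dz":0,"ax":0,"ay":0,"az":0},{"dx":0.42,"dy":0.15,"dz":0,"ax":0,"ay":0,"az":0},{"dx":0.42,"dy":0.15,"dz":0,"ax":0,"ay":0,"az":0},{"dx":0.42,"dy":0.15,"dz":0,"ax":0,"ay":0,"az":0},{"dx":0.42,"dy":0.15,"dz":0,"ax":0,"ay":0,"az":0},{"dx":0.42,"dy":0.15,"dz":0,"ax":0,"ay":0,"az":0},{"dx":0.4,"dy":0.16,"dz":0,"ax":0,"ay":0,"az":0}]'; python3 -m crank '[{"dx":0,"dy":0,"dz":0,"ax":0,"ay":0,"az":0},{"dx":0,"dy":0,"dz":0,"ax":0,"ay":0,"az":0}]'
python3 - <<'E'
from h import *
snap('wrist','w12'); snap('scene','s12')
E
```

```text
clock: 16.73
position: [0.5899, 0.0932, 0.1513]
tcp_rot: [-2.374, -2.056, 0.001]
ft_force: [0.9, -1.2, 0.4]
width: 0.0854
clock: 16.9
position: [0.59, 0.0928, 0.1511]
tcp_rot: [-2.373, -2.058, 0.001]
ft_force: [-1.0, -0.9, -0.3]
width: 0.0855
```

View pics/w12.png

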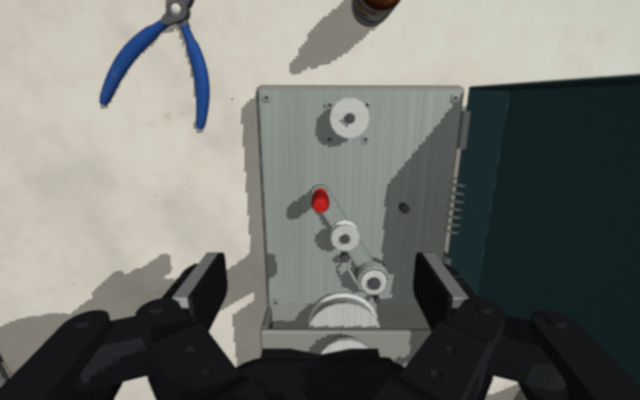

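View pics/s12.png

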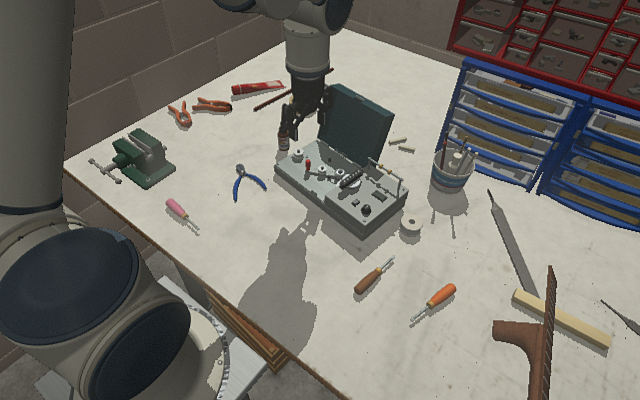

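In the wrist view the knob is at (320,200), the idler at (344,238) and the pivot at (373,283), with the hood behind on the right. In the scene view the driver lies at (375,275).

Run:
```python
from h import *
L=load('w12');hsv=cv2.cvtColor(L['im'],cv2.COLOR_RGB2HSV);M=R.from_rotvec(L['r']).as_matrix()
m=cv2.inRange(hsv,(0,150,60),(8,255,255))|cv2.inRange(hsv,(172,150,60),(180,255,255)); m[:170]=0;m[230:]=0;m[:,:300]=0;m[:,345:]=0
ys,xs=np.nonzero(m);print(xs.min(),xs.max(),ys.min(),ys.max(),len(xs))
P=bydepth('wrist','w12',np.c_[xs,ys]); print(P.min(0),P.max(0),np.median(P,0))
t=P[P[:,2]>.072]; print('top',len(t),t.mean(0))
print('top by plane',onplane('wrist','w12',[((xs.min()+xs.max())/2,ys.max()-3)],.073))
print('pivot',onplane('wrist','w12',[(373,283)],.059),'motor',onplane('wrist','w12',[(349,118)],.058))
```

```text
312 328 189 212 298
[0.58296681 0.0756589  0.03553293] [0.59936179 0.16594001 0.30130494] [0.58928778 0.09731519 0.07301062]
top 179 [0.58902059 0.09523326 0.07499478]
top by plane [[0.58855748 0.09076286 0.073     ]]
pivot [[0.6236672  0.01294838 0.059     ]] motor [[0.61932177 0.15330523 0.058     ]]
```

```bash
python3 -m crank '[{"dx":0,"dy":-0.01,"dz":0.25,"ax":0,"ay":0,"az":0},{"dx":0,"dy":0,"dz":0.35,"ax":0,"ay":0,"az":0},{"dx":0,"dy":0,"dz":0.35,"ax":0,"ay":0,"az":0},{"dx":0,"dy":0,"dz":0.25,"ax":0,"ay":0,"az":0},{"dx":0,"dy":0,"dz":0.15,"ax":0,"ay":0,"az":0},{"dx":0,"dy":0,"dz":0.06,"ax":0,"ay":0,"az":0},{"dx":0,"dy":0,"dz":0,"ax":0,"ay":0,"az":0},{"dx":0,"dy":0,"dz":0,"ax":0,"ay":0,"az":0}]'; python3 -c "
from h import *
snap('wrist','w13')"
```

```text
clock: 17.67
position: [0.5894, 0.091, 0.0401]
tcp_rot: [2.38, 2.05, 0.001]
ft_force: [0.6, 0.4, 0.6]
width: 0.0855
```

View pics/w13.png

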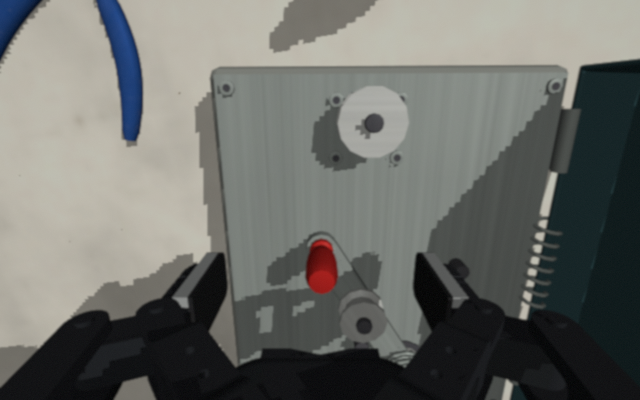

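Run:
```python
from h import *
L=load('w13');hsv=cv2.cvtColor(L['im'],cv2.COLOR_RGB2HSV);M=R.from_rotvec(L['r']).as_matrix()
m=cv2.inRange(hsv,(0,150,60),(8,255,255))|cv2.inRange(hsv,(172,150,60),(180,255,255)); m[:225]=0;m[320:]=0;m[:,:290]=0;m[:,355:]=0
ys,xs=np.nonzero(m);P=bydepth('wrist','w13',np.c_[xs,ys]);t=(P-L['p'])@M
print(xs.min(),xs.max(),ys.min(),ys.max())
k=(P[:,2]>.06)&(P[:,2]<.08)
print(np.percentile(t[k],[2,50,98],axis=0).round(4)); print(np.percentile(P[k],[2,50,98],axis=0).round(4))
for v in (262,270,278,286): print(v,bydepth('wrist','w13',[(321,v)]).round(4))
```

```text
307 336 240 293
[[-0.0013 -0.0065 -0.0349]
 [ 0.0068 -0.0007 -0.0326]
 [ 0.0102  0.0053 -0.0206]]
[[0.5839 0.0898 0.0607]
 [0.5897 0.0979 0.0727]
 [0.5955 0.1013 0.075 ]]
262 [[0.5902 0.1008 0.069 ]]
270 [[0.59   0.1001 0.0745]]
278 [[0.5895 0.0962 0.0741]]
286 [[0.5889 0.0925 0.0742]]
```

```bash
python3 -m crank '[{"dx":0.035,"dy":-0.01,"dz":0.025,"ax":0,"ay":0,"az":0},{"dx":0,"dy":0,"dz":0,"ax":0,"ay":0,"az":0},{"dx":0,"dy":0,"dz":0,"ax":0,"ay":0,"az":0}]'; python3 -m crank '[{"dx":0,"dy":0,"dz":0,"ax":0,"ay":0,"az":0},{"dx":0,"dy":0,"dz":0,"ax":0,"ay":0,"az":0},{"dx":0,"dy":0,"dz":0,"ax":0,"ay":0,"az":0},{"dx":0,"dy":0,"dz":0,"ax":0,"ay":0,"az":0},{"dx":0,"dy":0,"dz":0,"ax":0,"ay":0,"az":0},{"dx":0,"dy":0,"dz":0,"ax":0,"ay":0,"az":0},{"dx":0,"dy":0,"dz":0,"ax":0,"ay":0,"az":0},{"dx":0,"dy":0,"dz":0,"ax":0,"ay":0,"az":0}]' 1 70; python3 -c "
from h import *
snap('wrist','w14')"
```

```text
clock: 17.97
position: [0.5888, 0.0945, 0.0378]
tcp_rot: [2.38, 2.05, 0.001]
ft_force: [-0.5, -0.9, 0.7]
width: 0.0855
clock: 18.63
position: [0.5903, 0.094, 0.0376]
tcp_rot: [2.379, 2.049, 0.004]
ft_force: [6.6, -2.2, -1.3]
width: 0.0123
```

View pics/w14.png

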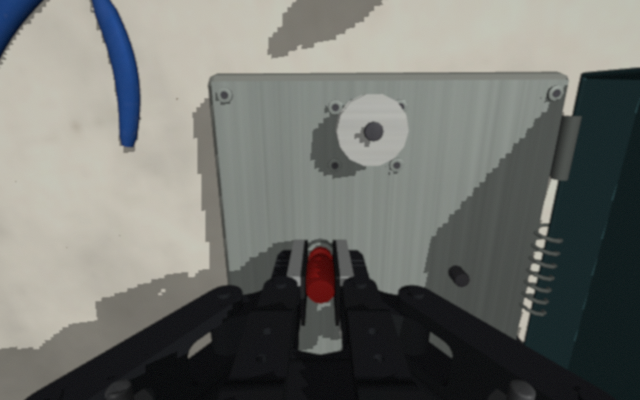

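The knob is gripped, but turning 0.75 rad would put the camera close to the open hood. I'll regrip with the wrist turned back 0.375 rad so the turn is symmetric.

```bash
python3 -m crank '[{"dx":0,"dy":0,"dz":0,"ax":0,"ay":0,"az":0},{"dx":0,"dy":0,"dz":0,"ax":0,"ay":0,"az":0},{"dx":0,"dy":0,"dz":0,"ax":0,"ay":0,"az":0},{"dx":0,"dy":0,"dz":0,"ax":0,"ay":0,"az":-0.119},{"dx":0,"dy":0,"dz":0,"ax":0,"ay":0,"az":-0.119},{"dx":0,"dy":0,"dz":0,"ax":0,"ay":0,"az":-0.119},{"dx":0,"dy":0,"dz":0,"ax":0,"ay":0,"az":-0.12},{"dx":0,"dy":0,"dz":0,"ax":0,"ay":0,"az":0},{"dx":0,"dy":0,"dz":0,"ax":0,"ay":0,"az":0}]' -1;  python3 -c "
from h import *
snap('wrist','w15')
M=R.from_rotvec(load('w15')['r']).as_matrix();print(M.round(3))"; python3 -m crank '[{"dx":0,"dy":0,"dz":0,"ax":0,"ay":0,"az":0},{"dx":0,"dy":0,"dz":0,"ax":0,"ay":0,"az":0},{"dx":0,"dy":0,"dz":0,"ax":0,"ay":0,"az":0},{"dx":0,"dy":0,"dz":0,"ax":0,"ay":0,"az":0},{"dx":0,"dy":0,"dz":0,"ax":0,"ay":0,"az":0},{"dx":0,"dy":0,"dz":0,"ax":0,"ay":0,"az":0},{"dx":0,"dy":0,"dz":0,"ax":0,"ay":0,"az":0}]' 1 70; python3 -c "
from h import *
snap('wrist','w16')
cv2.imwrite('pics/c16.png',np.hstack([cv2.resize(load(f)['im'],(400,250)) for f in ('w15','w16')])[:,:,::-1])"
```

```text
clock: 19.43
position: [0.5884, 0.0943, 0.0372]
tcp_rot: [-1.961, -2.454, 0.0]
ft_force: [-0.0, -1.1, 0.7]
width: 0.0851
[[-0.221  0.975 -0.   ]
 [ 0.975  0.221  0.   ]
 [ 0.    -0.    -1.   ]]
clock: 20.07
position: [0.5896, 0.0945, 0.0375]
tcp_rot: [1.957, 2.456, 0.002]
ft_force: [6.1, 2.2, -0.2]
width: 0.0121
```

View pics/c16.png

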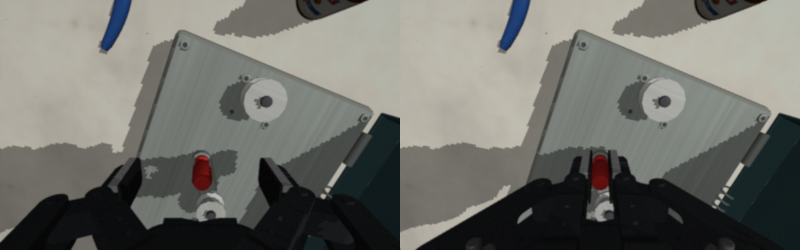

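```bash
python3 -m crank '[{"dx":0.0115,"dy":0.0836,"dz":0,"ax":0,"ay":0,"az":0.0955},{"dx":0.0115,"dy":0.0836,"dz":0,"ax":0,"ay":0,"az":0.0955},{"dx":0.0115,"dy":0.0836,"dz":0,"ax":0,"ay":0,"az":0.0955},{"dx":0.0115,"dy":0.0836,"dz":0,"ax":0,"ay":0,"az":0.0955},{"dx":0.0115,"dy":0.0836,"dz":0,"ax":0,"ay":0,"az":0.0955},{"dx":0,"dy":0,"dz":0,"ax":0,"ay":0,"az":0},{"dx":0,"dy":0,"dz":0,"ax":0,"ay":0,"az":0}]'; python3 -m crank '[{"dx":0.0115,"dy":0.0836,"dz":0,"ax":0,"ay":0,"az":0.0955},{"dx":0.0115,"dy":0.0836,"dz":0,"ax":0,"ay":0,"az":0.0955},{"dx":0.0115,"dy":0.0836,"dz":0,"ax":0,"ay":0,"az":0.0955},{"dx":0.0115,"dy":0.0836,"dz":0,"ax":0,"ay":0,"az":0.0955},{"dx":0,"dy":0,"dz":0,"ax":0,"ay":0,"az":0},{"dx":0,"dy":0,"dz":0,"ax":0,"ay":0,"az":0}]'; python3 -c "
from h import *
snap('wrist','w17');snap('top','t17')"
```

```text
clock: 20.7
position: [0.6212, 0.1018, 0.0374]
tcp_rot: [-2.379, -2.051, -0.0]
ft_force: [-2.7, 4.9, 8.3]
width: 0.0119
clock: 21.2
position: [0.6481, 0.099, 0.0375]
tcp_rot: [-2.658, -1.672, -0.001]
ft_force: [-1.9, 10.7, 5.8]
width: 0.012
```

View pics/w17.png

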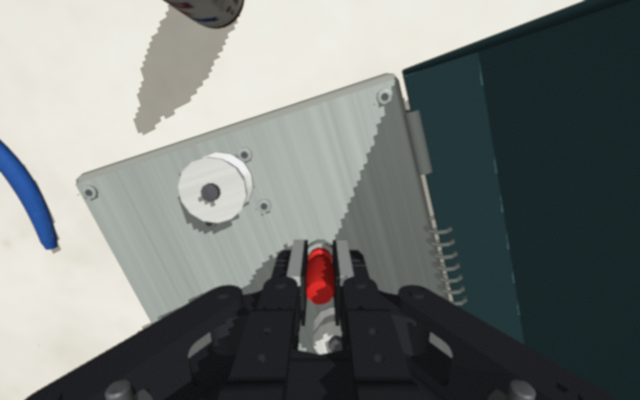

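```bash
python3 -m crank '[{"dx":0.026,"dy":0.075,"dz":0,"ax":0,"ay":0,"az":0.08},{"dx":0,"dy":0,"dz":0,"ax":0,"ay":0,"az":0},{"dx":0,"dy":0,"dz":0,"ax":0,"ay":0,"az":0}]'; python3 -m crank '[{"dx":0.005,"dy":0.03,"dz":0,"ax":0,"ay":0,"az":0},{"dx":0,"dy":0,"dz":0,"ax":0,"ay":0,"az":0},{"dx":0,"dy":0,"dz":0,"ax":0,"ay":0,"az":0}]'; python3 -m crank '[{"dx":0,"dy":0,"dz":0,"ax":0,"ay":0,"az":0}]'; python3 -c "
from h import *
M=R.from_rotvec(get_obs()['tcp_rot']).as_matrix();print(M.round(3))"
```

```text
clock: 21.55
position: [0.6538, 0.0974, 0.0374]
tcp_rot: [-2.71, -1.588, 0.001]
ft_force: [-3.7, 3.7, 7.9]
width: 0.0118
clock: 21.8
position: [0.6557, 0.0969, 0.0374]
tcp_rot: [-2.709, -1.589, 0.002]
ft_force: [-5.4, 4.9, 8.3]
width: 0.0118
clock: 21.88
position: [0.6556, 0.0969, 0.0374]
tcp_rot: [-2.709, -1.589, 0.002]
ft_force: [-4.8, 5.4, 8.3]
width: 0.0119
[[ 0.488  0.873 -0.002]
 [ 0.873 -0.488  0.001]
 [-0.    -0.002 -1.   ]]
```

```bash
python3 -m crank '[{"dx":0.006,"dy":0.037,"dz":0,"ax":0,"ay":0,"az":0},{"dx":0,"dy":0,"dz":0,"ax":0,"ay":0,"az":0},{"dx":0,"dy":0,"dz":0,"ax":0,"ay":0,"az":0}]'; python3 -m crank '[{"dx":0.006,"dy":0.037,"dz":0,"ax":0,"ay":0,"az":0},{"dx":0,"dy":0,"dz":0,"ax":0,"ay":0,"az":0},{"dx":0,"dy":0,"dz":0,"ax":0,"ay":0,"az":0}]'
```

```text
clock: 22.13
position: [0.6572, 0.0963, 0.0373]
tcp_rot: [-2.708, -1.588, 0.004]
ft_force: [-12.4, 7.4, 13.9]
width: 0.0118
clock: 22.38
position: [0.6575, 0.0962, 0.0372]
tcp_rot: [-2.705, -1.586, 0.01]
ft_force: [-27.0, 15.2, 22.9]
width: 0.0118
```

The force climbs steeply with almost no motion, so the arm is at its stop. I'll ease off slightly and check with pictures that nothing else is touching.

```bash
python3 -m crank '[{"dx":-0.003,"dy":-0.018,"dz":0,"ax":0,"ay":0,"az":0},{"dx":0,"dy":0,"dz":0,"ax":0,"ay":0,"az":0},{"dx":0,"dy":0,"dz":0,"ax":0,"ay":0,"az":0}]';python3 - <<'E'
from h import *
snap('wrist','w18');snap('scene','s18');snap('top','t18')
im=load('s18')['im'][:,:,::-1]
cv2.imwrite('pics/c18.png',np.hstack([cv2.resize(load('w18')['im'][:,:,::-1],(400,250)),cv2.resize(im,(400,250))]))
cv2.imwrite('pics/c19.png',cv2.resize(im[80:220,260:420],(685,600)))
E
```

```text
clock: 22.63
position: [0.6573, 0.0963, 0.0372]
tcp_rot: [-2.706, -1.587, 0.007]
ft_force: [-19.1, 13.2, 18.6]
width: 0.0119
```

View pics/w18.png

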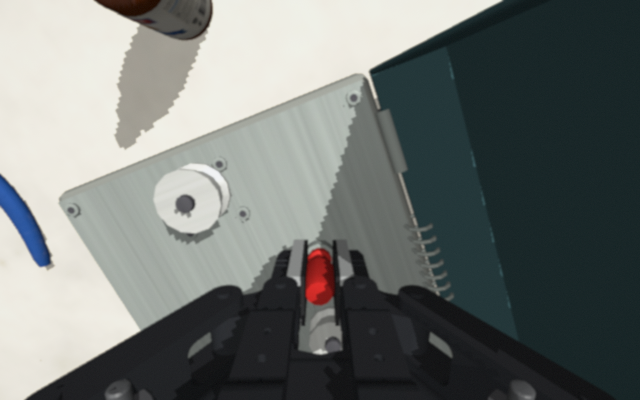

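View pics/c19.png

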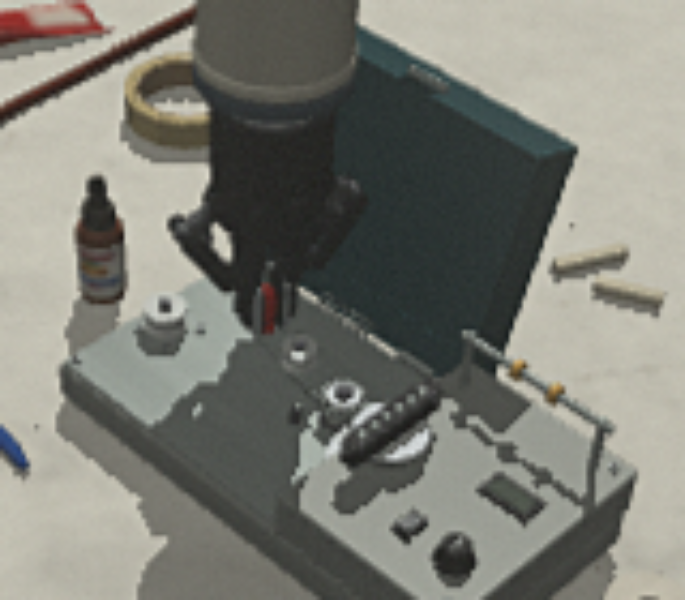

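View pics/t18.png

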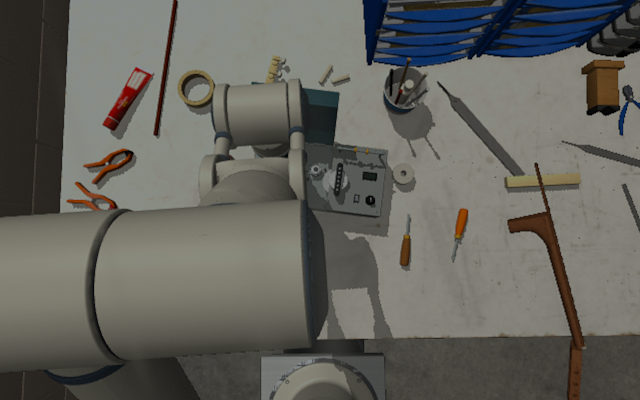

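Run:
```python
from h import *
s=685/160
im=load('s18')['im'][:,:,::-1]; cv2.imwrite('pics/c20.png',cv2.resize(im[140:190,300:370],(798,570),interpolation=cv2.INTER_CUBIC))
pv=onplane('scene','s18',[(260+344/s,80+393/s)],.059)[0];pu=onplane('scene','s18',[(260+299/s,80+350/s)],.061)[0]
d=(pu-pv)[:2];ux=np.array([.9895,-.1444]);uy=np.array([.1444,.9895])
print(pv,pu,np.linalg.norm(d),'theta by pulley',np.arctan2(d@ux,d@uy)+.5496)
p=get_obs()['position'];
for P in (pv[:2],np.array([.6229,.0094]),np.array([.6237,.0129])):
  d=p[:2]-P;print('theta by tcp',np.arctan2(d@ux,d@uy)+.5496,np.linalg.norm(d))
# hood vs gripper: hood points in scene, wrist depth
L=load('w18')
for px in [(480,200),(440,130),(500,300),(560,250),(500,380),(600,380)]:
  print(px,bydepth('wrist','w18',[px]).round(3))
```

```text
[0.62243225 0.00680138 0.059     ] [0.63483817 0.05108951 0.061     ] 0.04599288748431623 theta by pulley 0.677809119461265
theta by tcp 0.776500327914186 0.09603681228254861
theta by tcp 0.7819397591617883 0.0934471966602115
theta by tcp 0.7880079692907093 0.08990027516561695
(480, 200) [[0.741 0.079 0.029]]
(440, 130) [[0.736 0.123 0.032]]
(500, 300) [[0.729 0.017 0.029]]
(560, 250) [[0.751 0.061 0.066]]
(500, 380) [[0.699 0.084 0.126]]
(600, 380) [[ 0.745 -0.007  0.071]]
```

View pics/c20.png

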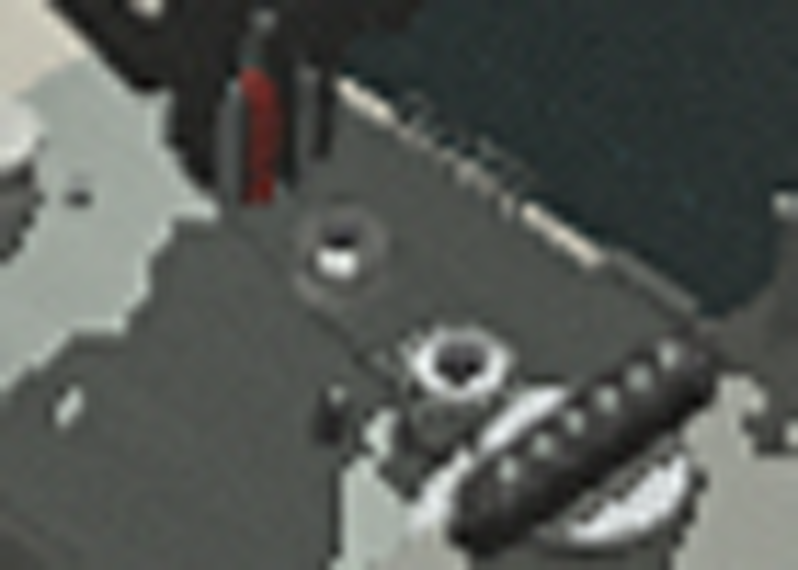

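```bash
python3 -m crank '[{"dx":0,"dy":0,"dz":0,"ax":0,"ay":0,"az":0},{"dx":0,"dy":0,"dz":0,"ax":0,"ay":0,"az":0},{"dx":0,"dy":0,"dz":0,"ax":0,"ay":0,"az":0},{"dx":0,"dy":0,"dz":0,"ax":0,"ay":0,"az":0},{"dx":0,"dy":0,"dz":0,"ax":0,"ay":0,"az":0},{"dx":0,"dy":0,"dz":0,"ax":0,"ay":0,"az":0},{"dx":0,"dy":0,"dz":0,"ax":0,"ay":0,"az":0},{"dx":0,"dy":0,"dz":0,"ax":0,"ay":0,"az":0}]';python3 - <<'E'
from h import *
a=load('scene0')['im'];im,_=snap('scene','s19')
cv2.imwrite('pics/c21.png',np.hstack([cv2.resize(x[100:330,160:480],(400,288)) for x in (a,im)])[:,:,::-1])
E
```

```text
clock: 23.45
position: [0.6573, 0.0963, 0.0372]
tcp_rot: [-2.706, -1.587, 0.007]
ft_force: [-20.0, 12.7, 18.6]
width: 0.0122
```

View pics/c21.png

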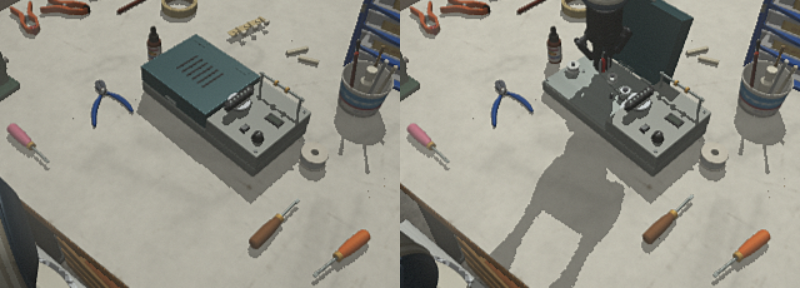

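Side by side with the first picture, the nippers, bottle and spool have not moved. The driver lies clear of the winder, the hood is open, and the knob is held with a steady push.

```bash
python3 -c "
from workcell import hand_in
print(hand_in())"
```

```text
the job is handed in; nothing more can be done
None
```

The job is done and handed in at about 23.5 s. I levered the hood up with the wooden-handled screwdriver and its spring swung it right back. I then laid the screwdriver on the bench in front of the winder's right end, about 70 mm clear of it. The red knob is wound to its stop and still held in the gripper at 70 N grip.

**Last checks**
- **Stop:** the last 3 mm of commanded push moved the knob only 0.3 mm, and the force jumped. I eased off slightly, and the push is now steady at about 23 N along the swing and 30 N in all.
- **Hood and loose things:** the hood stays open by itself. The spool, bottle and nippers look unmoved next to the first picture.

**What disagreed or failed**
- **Fingertips:** they measured about 12 mm behind the reported TCP, not 25 mm ahead of it. The first grasp closed above the handle without touching it, and I went 37 mm lower.
- **Arm angle:** the estimates spread around the stop's 0.75 rad. The gripper position gave 0.78 to 0.79, and a rough camera reading of the pulley gave 0.68. I took the force rise as proof of the stop.
- **Upward force:** about 19 N of the load on the wrist is upward. I didn't confirm the cause; I think it is the arm flexing against the held knob.

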